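# Slide the glue pot out from under the warming hood

## Task

The glue in the lidded pot is warm enough: first lift the water can off the open ring of the warmer and set it down gently and upright, wholly on one of the two cork mats on the bench, and let it go. Then slide the glue pot by its handle out from under the hood and along the plate, without lifting or tipping it, until it stands wholly inside the open ring, and let it go. Leave the brass weight, the thread spool, the tape roll and the wood block where they are.

Things in the scene. Friction and masses are not known exactly. Their poses are not given: they have to be found in the camera images.
- warmer: fixed glue warmer: a flat aluminium plate 140 (x) x 320 (y) mm on a low grey housing, its flat top 40 mm above the bench. Origin under its centre at bench height; its -x side faces the robot. Its two marked places lie 85 mm to either side of its centre, along its y axis; which of the two has the hood varies. The book press behind has a bar end ball 420 mm up at world x 0.66, y 0.16: keep the wrist clear.
- hooded_place: warmer's hooded place, fixed. Origin: ring centre on the plate's top; axes as the warmer's, -x to the front. Flat grey hood above: x -140 to +70, y +/-65 mm, underside 207, top 235 mm over the plate; two 12 mm posts at x 60, y +/-50 mm; front and sides open. The pot's handle starts under the hood, so an upright tool cannot take it: lean the tool back some 30 to 35 degrees and reach in from the front.
- open_place: the warmer's open place, fixed, nothing above it: a thin dark ring drawn on the plate, inner diameter 124 mm, flush for all purposes. Origin at the ring's centre on the plate's top, axes parallel to the warmer's. The water can stands in it at the start.
- glue_pot: steel glue pot with fixed lid and lid knob, loose, about 0.3 to 0.6 kg: 96 mm in diameter (lid 100), 70 mm high, 98 mm with the knob. Origin at the centre of its underside, z up. One straight level round wooden handle, 18 mm in diameter, points to its -x: wood from x = -63 to -135 mm, axis 58 mm above the underside. It stands in the hooded ring with its handle roughly to the front.
- water_can: steel can with lid, loose, about 0.2 to 0.4 kg: 84 mm in diameter (lid 88), lid top at 96 mm. Origin at the centre of its underside, z up. A fixed arched handle stands over the lid: a round wooden bar 18 mm in diameter, 70 mm long along its y axis, centred over the can, axis 142 mm above the underside, so 37 mm clear above the lid.
- mat_left: round cork mat, fixed flat on the bench beyond the warmer's left (+y) end: 124 mm in diameter, 4 mm thick. Origin at the centre of its underside.
- mat_right: the like cork mat beyond the warmer's right (-y) end. Same size and origin.
- weight: bystander: brass weight with knob, 40 x 60 x 60 mm. Origin at the centre of its underside.
- spool: bystander: thread spool with pale thread, standing, 41 mm in diameter, 50 mm high. Origin at the centre of its underside.
- tape_roll: bystander: roll of pale tape lying flat, 66 mm in diameter, 30 mm high. Origin at the centre of its underside.
- wood_block: bystander: bare wood block, 50 x 120 x 25 mm. Origin at the centre of its underside.
Mind the look-alikes: they are no part of the job. What is shaped like the mat_left but pink is not meant.

How it is judged:
By the outcome, as a careful person would: the job done as asked, in the order asked, and still so for the second after the job is handed in, with the robot touching nothing.
It also fails if it takes over 59 s, if anything falls off the work surface, if the arm or the gripper's body presses on something with over 40 N, if the wrist force passes 120 N, or if a joint passes its speed limit or range.

## Robot

A 6-joint arm with a two-finger parallel gripper is mounted at the origin on the work surface; the furniture and walls round the work are solid. World frame = base frame: x ahead of the robot, y to its left, z up, the work surface at z = 0. Lengths are in m, angles in rad, forces in N, time in s.
With the tool pointing down it reaches from about 0.325 to 0.9 m from the base axis. Payload 6.1 kg.
Tool frame: the origin (TCP) lies on the centre line of the jaws, within the pads' length; the fingertips stand arm.tip_extent ahead of it and the grasp point (between the pads) lies 2 mm behind it (arm.tip_extent is the distance from the TCP to the fingertips, in m); z points along the fingers, x is the direction in which the jaws open and shut, and the axes are right-handed (so a half turn about z gives the same grasp; the last joint's range is limited). The gripper opens to 85 mm and grips with 20 to 120 N. Pads are 22 mm wide; open, the fingers measure 114 mm over their backs; the gripper's body (76 mm by 85 mm) begins 54 mm behind the grasp point. The pads swing forward as they close: fully open they stand 13 mm farther back than shut.
Start: joints at [-1.409, 0.22, 1.526, -0, 1.395, -0.126], TCP at [0.177, -0.599, 0.248] pointing down, gripper open.
Joint ranges: [-2.98, 2.98], [-0.91, 2.08], [0.09, 2.57], [-1.24, 4.39], [0.2, 2.65], [-2.68, 2.68]. Speed limits (rad/s): [2.57, 2.57, 3.01, 3.14, 3.14, 3.14].

## Interface

Orientations are given as a unit quaternion [x, y, z, w].
In Python, from cell import get_obs, get_image, camera_model, order, spotter, arm gives the robot as it stands.
- The arm moves only by the tool move_arm, never from a script. Its argument "plan" is one flat list of numbers, 5 for each row, row after row: the shift along the tool's x, y, z in cm, then the turn about the tool's z in rad, then the finger opening in cm, from 0 to 8.54. A call has 1 to 12 rows; each row shifts and turns the commanded pose from where the row before left it, along the tool's axes as they then stand; what a row does not reach is not made up. A row lasts 1/8 s, in which the tool goes at most 62.5 mm and 10.7 degrees, less where a joint would pass 70% of its speed; a pose out of reach is approached as far as the arm can. A call with a gripper value outside its range is refused whole. The fingers move at their own pace and stop on an object; "grip_force" is the grip in N (left out, the last holds). Time passes only in rows, so rows that do not move let the fingers close. It gives the time, the measured TCP pose, the force and the opening at its end, in the units of the state.
- get_obs(): the state, without advancing time (a new reading comes with each control period).
- get_image(name): name is "scene" or "top" or "wrist"; returns (picture, depth): 420x560x3 uint8, red, green, blue; 420x560 float32, m along the optical axis (not along the pixel's ray), 0 where there is no reading.
- camera_model(name): a dict with "intrinsics" (3x3 intrinsics, pixels), "distortion" ([k1, k2, p1, p2, k3] as OpenCV has them; the pictures are not rectified), "extrinsics" (4x4, takes a point from world to camera coordinates). Camera axes: x right, y up, looking along -z (the intrinsics and any distortion apply to the point x, -y, -z); pixel columns grow to the right and rows downward; lengths in m; the calibration is good to about 2 mm. A picture is of the moment at which its call begins: read the wrist's pose just before it. camera_model takes no time and is no camera call; for the wrist camera it gives the pose at the moment of the call.
- order.sign_off(): hands the job in, once; it reports no verdict.
Trained networks look in the newest picture that a camera, given by its name, has taken for a name from the list of things; names that differ only in an ending like _2 or _b are one class to them, and where a whole thing is asked for, a point or a joint stands for the part that bears it (a point fixed in the world has none). Each returns a list of dicts, best first, with "conf" (0 to 1); they miss things now and then, are a little off and sometimes report something else, mostly with a low value. They report only what shows in the picture. A call takes as long as a camera call. They do not tell look-alikes from the thing itself.
- spotter.silhouettes(thing, camera): "mask" (420x560 bool, what is visible of it).
- spotter.landmark_of(thing, camera): "xyz" ([x, y, z] in m, in world coordinates, good to about 4 mm: a listed point, or the origin of a listed thing).
The state is a dict: "time": time; "joint_positions": joint angles; "qd": joint speeds; "effort": joint torques, N m; "tool_pos": TCP position; "tcp_rot": TCP orientation; "ft_force": force on the tool from outside, world axes, zero at the start; "moment": the same for the moment, N m; "width": finger opening in m.
Only numpy, scipy, OpenCV 4.12 (cv2) and the standard library are available. Lean on these libraries where they do the work, as an engineer would, in place of code of your own. Each camera call takes 0.05 s, during which the arm holds its last target.

## Working session

There is one attempt and no reset: what is moved stays moved. The work goes in short steps, Python scripts to look and compute and a tool call to move; the robot and the scene stay as the last step left them, time stands still between calls to the robot, and variables do not carry over. Pictures are saved under pics/ and viewed, and the job is handed in when it is done.

Besides the shell and the picture viewer there is one more tool, called after ">>>" by a JSON object that holds its "fn" and its "kwargs", one argument or row to a line. move_arm: Moves the arm, as the interface text tells. Its arguments: {"type":"object","properties":{"plan":{"type":"array"},"grip_force":{"type":"number"}},"required":["plan"]}

```bash
mkdir -p pics; ls; python3 - <<'E'
from cell import get_obs, get_image, camera_model, order, spotter, arm
import cv2, numpy as np
o=get_obs(); print({k:np.round(v,3).tolist() for k,v in o.items()}); print([a for a in dir(arm) if a[0]!='_'], arm.tip_extent)
for c in ("scene","top"):
    im,d=get_image(c); cv2.imwrite(f"pics/{c}0.png",im[:,:,::-1])
    for t in ["warmer","hooded_place","open_place","glue_pot","water_can","mat_left","mat_right","weight","spool","tape_roll","wood_block"]:
        print(c,t,[(np.round(r["xyz"],3).tolist(),round(r["conf"],2)) for r in spotter.landmark_of(t,c)][:3])
print(get_obs()["time"])
E
```

```text
pics
{'time': 0.0, 'joint_positions': [-1.409, 0.221, 1.528, 0.0, 1.395, -0.126], 'qd': [0.002, 0.0, 0.002, 0.0, 0.0, 0.001], 'effort': [-0.0, -49.689, -38.94, -0.0, 0.011, 0.0], 'tool_pos': [0.177, -0.599, 0.247], 'tcp_rot': [0.801, -0.598, -0.001, -0.001], 'ft_force': [0.499, 0.352, -0.613], 'moment': [-0.0, -0.035, 0.024], 'width': 0.085}
['IKError', 'tip_extent'] 0.017
scene warmer [([0.572, -0.043, -0.004], 0.58)]
scene hooded_place [([0.566, 0.042, 0.041], 0.43)]
scene open_place [([0.578, -0.131, 0.04], 0.49)]
scene glue_pot [([0.558, 0.042, 0.043], 0.71)]
scene water_can [([0.575, -0.126, 0.037], 0.86)]
scene mat_left [([0.353, 0.692, 0.003], 0.75)]
scene mat_right [([0.493, -0.306, 0.004], 0.73)]
scene weight [([0.365, -0.16, -0.003], 0.67), ([0.579, -0.133, 0.042], 0.57), ([0.574, -0.048, -0.008], 0.19)]
scene spool []
scene tape_roll [([0.363, 0.25, 0.001], 0.72)]
scene wood_block [([0.38, -0.043, -0.001], 0.8)]
top warmer [([0.575, -0.045, 0.004], 0.95)]
top hooded_place [([0.563, 0.038, 0.04], 0.97)]
top open_place [([0.578, -0.132, 0.041], 0.62)]
top glue_pot [([0.56, 0.037, 0.04], 0.94), ([0.381, -0.038, 0.0], 0.72), ([0.574, -0.046, -0.002], 0.7)]
top water_can [([0.571, -0.124, 0.042], 0.96), ([0.564, 0.04, 0.038], 0.42)]
top mat_left [([0.356, 0.685, 0.002], 0.94), ([0.49, 0.204, 0.003], 0.81)]
top mat_right []
top weight []
top spool [([0.577, -0.134, 0.041], 0.58), ([0.387, 0.112, 0.0], 0.55)]
top tape_roll []
top wood_block [([0.382, -0.038, -0.003], 0.75)]
1.2
```

View pics/scene0.png

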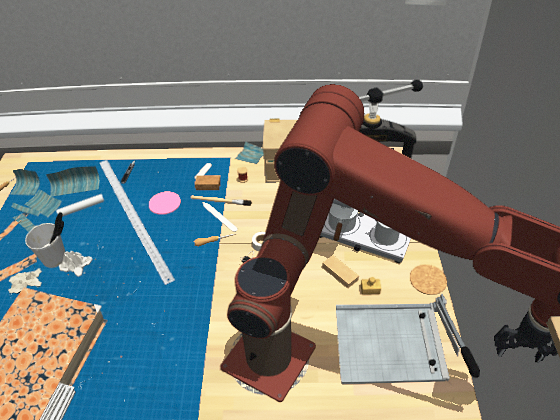

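View pics/top0.png

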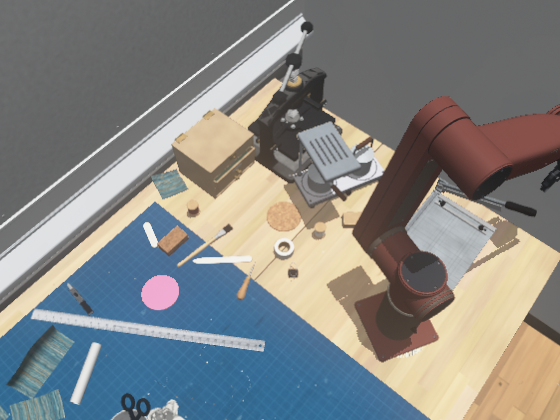

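The pink disc at top (160,292) is the decoy. The real mats are at about (0.49, 0.20) and (0.49, -0.31). The hood is on the +y side and the can is on the -y side. Next I'll write a helper and get closer with the wrist camera.

```bash
cat > h.py <<'E'
from cell import get_obs, get_image, camera_model, order, spotter, arm
import cv2, numpy as np
from scipy.spatial.transform import Rotation as R
np.set_printoptions(precision=4,suppress=True)
def tcp():
    o=get_obs(); return np.array(o["tool_pos"]), R.from_quat(o["tcp_rot"]).as_matrix(), o
def to(target):
    p,M,o=tcp(); d=M.T@(np.array(target)-p)*100; print("t",round(o["time"],2),"p",p,"toolx",M[:,0],"tooly",M[:,1],"toolz",M[:,2]); print("shift cm",d); return d
def cloud(c):
    cm=camera_model(c); im,d=get_image(c)
    K=np.array(cm["intrinsics"]);D=np.array(cm["distortion"]);E=np.array(cm["extrinsics"])
    v,u=np.mgrid[0:420,0:560]
    n=cv2.undistortPoints(np.stack([u.ravel(),v.ravel()],1).astype(float).reshape(-1,1,2),K,D).reshape(420,560,2)
    X=np.stack([n[...,0]*d,-n[...,1]*d,-d],-1)
    W=(X-E[:3,3])@E[:3,:3]
    return im,d,W
def proj(c,P):
    cm=camera_model(c);K=np.array(cm["intrinsics"]);D=np.array(cm["distortion"]);E=np.array(cm["extrinsics"])
    q=(E[:3,:3]@np.array(P).reshape(-1,3).T).T+E[:3,3]
    q=q*[1,-1,-1]; return cv2.projectPoints(q,np.zeros(3),np.zeros(3),K,D)[0].reshape(-1,2)
E
python3 -c "
from h import *
to([0.45,-0.2,0.40])
e=camera_model('wrist')['extrinsics'];e=np.array(e);print(-e[:3,:3].T@e[:3,3],e[:3,:3])"
```

```text
t 1.2 p [ 0.1774 -0.5993  0.2483] toolx [ 0.2839 -0.9589 -0.    ] tooly [-0.9589 -0.2839 -0.    ] toolz [ 0.  0. -1.]
shift cm [-30.5479 -37.4738 -15.1717]
[ 0.2516 -0.5774  0.3742] [[ 0.2837 -0.9589 -0.0004]
 [ 0.914   0.2705 -0.3024]
 [ 0.29    0.0854  0.9532]]
```

>>> {"fn": "move_arm", "kwargs": {
  "plan": [0,0,-5,0,8.5,0,0,-5,0,8.5,-5,-4,-5,0,8.5,-4,-5,0,0,8.5,-4,-5,0,0,8.5,-4,-5,0,0,8.5,-4,-5,0,0,8.5,-4,-5,0,0,8.5,-4,-5,0,0,8.5,-1.5,-3.5,0,0,8.5]
}}

```text
time: 2.45
tool_pos: [0.4407, -0.219, 0.3874]
tcp_rot: [0.802, -0.597, 0.001, -0.0]
ft_force: [0.5, -0.6, -0.6]
width: 0.0847
```

>>> {"fn": "move_arm", "kwargs": {
  "plan": [0,0,0,-0.183,8.5,0,0,0,-0.183,8.5,0,0,0,-0.183,8.5,0,0,0,-0.183,8.5,0,0,0,-0.183,8.5,0,0,0,-0.183,8.5,0,0,0,-0.183,8.5,0,0,0,0,8.5]
}}

```text
time: 3.45
tool_pos: [0.4396, -0.2216, 0.3869]
tcp_rot: [1.0, -0.002, 0.0, 0.0]
ft_force: [0.8, -0.9, -0.3]
width: 0.0851
```

```bash
python3 - <<'E'
from h import *
to([0.573,-0.125,0.182])
im,d,W=cloud("wrist"); cv2.imwrite("pics/w1.png",im[:,:,::-1]); np.savez("w1.npz",im=im,W=W,d=d)
for t in ["warmer","hooded_place","open_place","glue_pot","water_can","mat_right","weight","wood_block"]:
    print(t,[(np.round(r["xyz"],3).tolist(),round(r["conf"],2)) for r in spotter.landmark_of(t,"wrist")][:3])
im,d,W=cloud("top"); cv2.imwrite("pics/t1.png",im[:,:,::-1])
E
```

```text
t 3.45 p [ 0.4396 -0.2216  0.3869] toolx [ 1.     -0.0036  0.0002] tooly [-0.0036 -1.      0.0001] toolz [ 0.0002 -0.0001 -1.    ]
shift cm [13.3038 -9.7114 20.49  ]
warmer [([0.573, -0.046, -0.002], 0.77)]
hooded_place []
open_place []
glue_pot []
water_can [([0.576, -0.124, 0.044], 0.88)]
mat_right [([0.494, -0.313, -0.0], 0.59)]
weight [([0.367, -0.163, -0.002], 0.81)]
wood_block [([0.382, -0.045, -0.002], 0.71)]
```

View pics/w1.png

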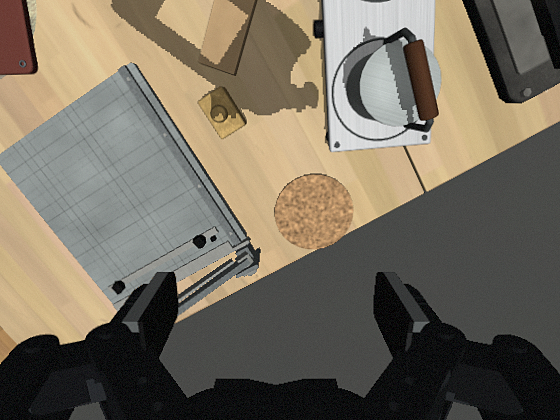

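The wrist picture shows the can's brown bar at about (423,80), running nearly along y. The right cork mat is at (313,212), and the weight is at (222,112).

```bash
python3 - <<'E'
from h import *
z=np.load("w1.npz");W=z["W"];im=z["im"]
m=(W[...,2]>0.165)&(W[...,2]<0.21)&(abs(W[...,0]-.573)<.08)&(abs(W[...,1]+.125)<.08)&(z["d"]>0)
hsv=cv2.cvtColor(im,cv2.COLOR_RGB2HSV)
b=m&(hsv[...,1]>100)
P=W[b]; c=P.mean(0); u,s,v=np.linalg.svd((P-c)[:,:2],full_matrices=False); print("bar",b.sum(),c,P.min(0),P.max(0),v[0])
t=(P-c)[:,:2]@v[0]; print("len",t.min(),t.max(), "center", c[:2]+v[0]*(t.min()+t.max())/2, "zmax",np.percentile(P[:,2],98))
m=(W[...,2]<0.012)&(abs(W[...,0]-.493)<.09)&(abs(W[...,1]+.31)<.09)&(z["d"]>0)
s=hsv[...,1].astype(int)
sil=spotter.silhouettes("mat_right","wrist")
print(len(sil))
P=None
get_image("wrist")
sil=spotter.silhouettes("mat_right","wrist")
for r in sil[:2]:
    k=r["mask"]; Q=W[k]; (cx,cy),rad=cv2.minEnclosingCircle(Q[:,:2].astype(np.float32)); print(r["conf"],k.sum(),np.median(Q,0),cx,cy,rad)
# warmer edges plate
m=(abs(W[...,2]-.04)<0.005)&(z["d"]>0); Q=W[m]; print("plate",Q.min(0),Q.max(0))
# ring centre from can lid/dark pixels on plate
dk=m&(im.max(-1)<70); Q=W[dk]; print(len(Q),Q.min(0),Q.max(0))
r=cv2.minAreaRect(W[m][:,:2].astype(np.float32)); print(r)
E
```

```text
bar 1549 [ 0.5702 -0.126   0.1893] [ 0.5542 -0.1713  0.1657] [ 0.5908 -0.0824  0.1941] [ 0.3331 -0.9429]
len -0.0463329376723803 0.04769390173908055 center [ 0.5705 -0.1266] zmax 0.19230367196202827
1
0.78 4738 [ 0.4991 -0.3085  0.0042] 0.5113435983657837 -0.3656049370765686 0.23292650282382965
plate [ 0.1823 -0.6086  0.035 ] [ 0.8949 -0.0208  0.045 ]
2678 [ 0.1829 -0.5687  0.035 ] [ 0.878  -0.0211  0.045 ]
((0.5302327871322632, -0.3128480315208435), (0.7093986868858337, 0.5326667428016663), 30.094898223876953)
```

```bash
python3 - <<'E'
from h import *
z=np.load("w1.npz");W=z["W"];im=z["im"]
hsv=cv2.cvtColor(im,cv2.COLOR_RGB2HSV)
m=(W[...,2]>0.184)&(W[...,2]<0.2)&(abs(W[...,0]-.573)<.06)&(abs(W[...,1]+.125)<.06)&(hsv[...,1]>100)
r=cv2.minAreaRect(W[m][:,:2].astype(np.float32)); print(m.sum(),r,np.median(W[m],0))
P=W[m];c=np.median(P[:,:2],0);v=np.linalg.svd(P[:,:2]-P[:,:2].mean(0),full_matrices=False)[2][0];print(v)
# can body/lid
m=(abs(W[...,2]-.136)<0.006)&(abs(W[...,0]-.573)<.07)&(abs(W[...,1]+.125)<.07)
P=W[m][:,:2]; print("lid",m.sum(),P.min(0),P.max(0),cv2.minEnclosingCircle(P.astype(np.float32)))
h,s,vv=hsv[...,0],hsv[...,1],hsv[...,2]
sil=spotter.silhouettes("mat_right","wrist")[0]["mask"]
Q=W[sil&(W[...,2]<.01)&(np.hypot(W[...,0]-.495,W[...,1]+.31)<.075)]
print(len(Q),Q.min(0),Q.max(0),np.percentile(Q,[1,99],axis=0),(Q.mean(0)))
# plate front edge, -y edge
m=(abs(W[...,2]-.04)<0.004)&(abs(W[...,0]-.573)<.1)&(W[...,1]>-.3)
r=cv2.minAreaRect(W[m][:,:2].astype(np.float32));print(r)
E
```

```text
1491 ((0.571789562702179, -0.1263994425535202), (0.016857897862792015, 0.06956871598958969), 20.137683868408203) [ 0.5701 -0.1257  0.1901]
[ 0.335  -0.9422]
lid 3189 [ 0.5305 -0.173 ] [ 0.6144 -0.0802] ((0.5713137984275818, -0.12659305334091187), 0.04925135150551796)
4702 [ 0.4388 -0.3733 -0.002 ] [ 0.5617 -0.2491  0.0071] [[ 0.442  -0.3679  0.0004]
 [ 0.5574 -0.2524  0.0062]] [ 0.4991 -0.3091  0.0041]
((0.5753979682922363, -0.11175552755594254), (0.1398918628692627, 0.1888270527124405), 4.881060600280762)
```

>>> {"fn": "move_arm", "kwargs": {
  "plan": [4.4,-3.2,0,0,8.5,4.4,-3.2,0,0,8.5,4.4,-3.1,0,0,8.5,0,0,2,-0.175,8.5,0,0,3,-0.175,8.5,0,0,4,0,8.5,0,0,3,0,8.5]
}}

```text
time: 5.03
tool_pos: [0.5713, -0.1266, 0.2647]
tcp_rot: [0.985, 0.173, -0.001, -0.0]
ft_force: [0.0, 0.3, -0.3]
width: 0.0852
```

```bash
python3 - <<'E'
from h import *
to([0.5715,-0.1265,0.180])
im,d,W=cloud("wrist"); cv2.imwrite("pics/w2.png",im[:,:,::-1])
hsv=cv2.cvtColor(im,cv2.COLOR_RGB2HSV)
m=(W[...,2]>0.180)&(W[...,2]<0.2)&(abs(W[...,0]-.573)<.06)&(abs(W[...,1]+.125)<.06)&(hsv[...,1]>100)
print(m.sum(),cv2.minAreaRect(W[m][:,:2].astype(np.float32)))
E
```

```text
t 5.03 p [ 0.5713 -0.1266  0.2647] toolx [ 0.94    0.3411 -0.0013] tooly [ 0.3411 -0.94   -0.0011] toolz [-0.0016  0.0006 -1.    ]
shift cm [0.0344 0.0091 8.4746]
2618 ((0.5721095204353333, -0.12443406134843826), (0.016747646033763885, 0.06740972399711609), 19.4427490234375)
```

View pics/w2.png

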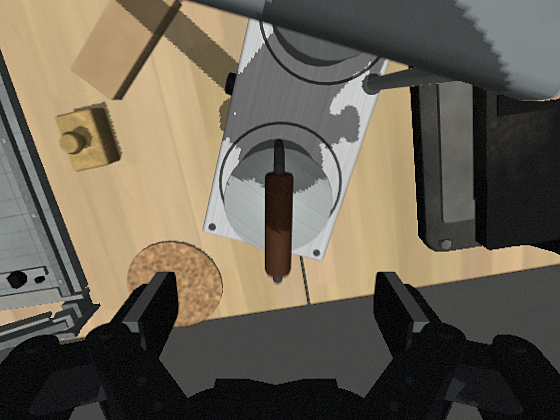

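The bar is centred between the fingers, lying along image column 278. Descending to grip it.

>>> {"fn": "move_arm", "kwargs": {
  "plan": [0,0,3.5,0,8.5,0,0,3,0,8.5,0,0,2,0,8.5,0,0,0,0,8.5,0,0,0,0,1,0,0,0,0,1,0,0,0,0,1,0,0,0,0,1,0,0,0,0,1,0,0,0,0,1,0,0,0,0,1],
  "grip_force": 50
}}

```text
time: 6.45
tool_pos: [0.5723, -0.127, 0.1825]
tcp_rot: [0.985, 0.173, 0.001, 0.0]
ft_force: [1.5, 1.7, 5.1]
width: 0.0166
```

>>> {"fn": "move_arm", "kwargs": {
  "plan": [0,0,0,0,1,0,0,-0.5,0,1,0,0,-1,0,1,0,0,-2,0,1,0,0,-2,0,1,0,0,-2,0,1,0,0,0,0,1]
}}

```text
time: 7.32
tool_pos: [0.5732, -0.1274, 0.2601]
tcp_rot: [0.985, 0.173, 0.002, 0.001]
ft_force: [0.4, -0.6, -3.8]
width: 0.0165
```

```bash
python3 - <<'E'
from h import *
to([0.5005,-0.310,0.25])
im,d,W=cloud("top"); cv2.imwrite("pics/t3.png",im[:,:,::-1])
for t in ["mat_right","water_can"]:
    print(t,[(np.round(r["xyz"],3).tolist(),round(r["conf"],2)) for r in spotter.landmark_of(t,"top")][:3])
im,d,W=cloud("wrist"); cv2.imwrite("pics/w3.png",im[:,:,::-1])
for t in ["mat_right","water_can"]:
    print(t,[(np.round(r["xyz"],3).tolist(),round(r["conf"],2)) for r in spotter.landmark_of(t,"wrist")][:3])
E
```

```text
t 7.33 p [ 0.5732 -0.1274  0.2601] toolx [0.94   0.3411 0.0041] tooly [ 0.3411 -0.94    0.0035] toolz [ 0.0051 -0.0019 -1.    ]
shift cm [-13.0667  14.6818   1.0064]
mat_right []
water_can [([0.573, -0.125, 0.119], 0.71)]
mat_right [([0.497, -0.312, 0.0], 0.56)]
water_can []
```

View pics/w3.png

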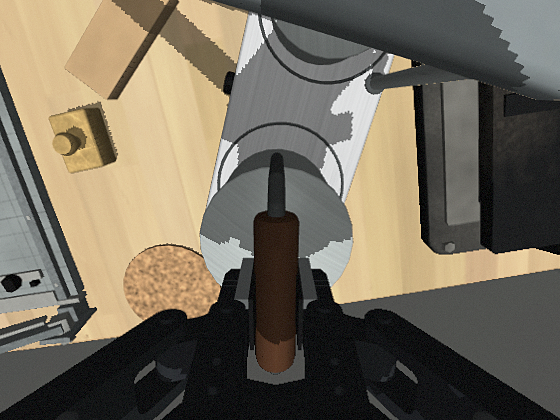

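>>> {"fn": "move_arm", "kwargs": {
  "plan": [-1.3,1.5,0,0,1,-2.6,3,0,0,1,-2.6,3,0,0,1,-2.6,3,0,0,1,-2.6,3,0,0,1,-1.5,1.5,0,0,1,0,0,2,0,1,0,0,3,0,1,0,0,3,0,1,0,0,1.5,0,1,0,0,0,0,1]
}}

```text
time: 9.0
tool_pos: [0.4982, -0.3115, 0.1599]
tcp_rot: [0.985, 0.174, -0.001, -0.001]
ft_force: [0.5, -0.3, -2.0]
width: 0.0163
```

```bash
python3 - <<'E'
from h import *
to([0.499,-0.3115,0.1465])
im,d,W=cloud("wrist"); cv2.imwrite("pics/w4.png",im[:,:,::-1])
im,d,W=cloud("scene"); cv2.imwrite("pics/s4.png",im[:,:,::-1])
for t in ["mat_right","water_can"]:
    print(t,[(np.round(r["xyz"],3).tolist(),round(r["conf"],2)) for r in spotter.landmark_of(t,"scene")][:3])
E
```

```text
t 9.0 p [ 0.4982 -0.3115  0.1599] toolx [ 0.9398  0.3418 -0.0016] tooly [ 0.3418 -0.9398 -0.0033] toolz [-0.0027  0.0025 -1.    ]
shift cm [0.0774 0.0347 1.3416]
mat_right [([0.495, -0.309, 0.004], 0.7)]
water_can [([0.503, -0.308, 0.018], 0.64), ([0.383, 0.11, 0.001], 0.58)]
```

View pics/w4.png

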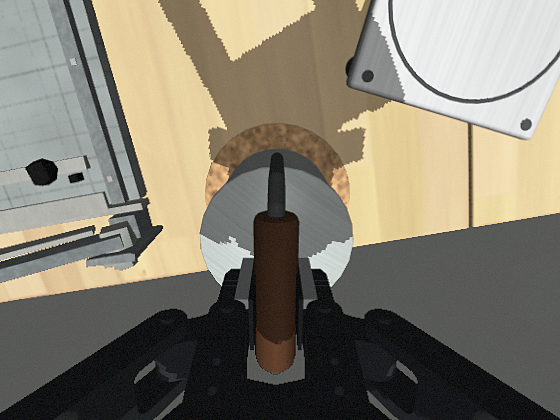

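View pics/s4.png

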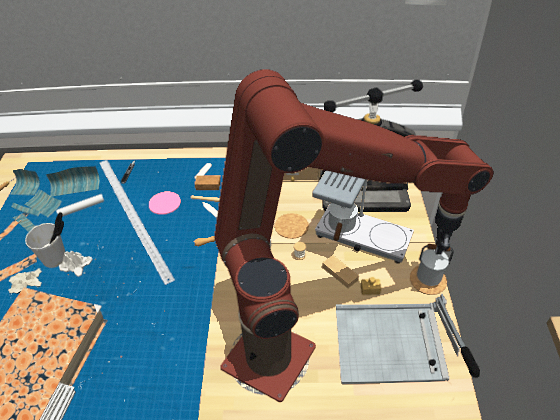

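The can is centred over the right mat at wrist (277,190). Lowering it gently.

>>> {"fn": "move_arm", "kwargs": {
  "plan": [0,0,0.5,0,1,0,0,0.4,0,1,0,0,0.2,0,1,0,0,0.1,0,1,0,0,0,0,1]
}}

```text
time: 9.82
tool_pos: [0.4988, -0.3129, 0.1497]
tcp_rot: [0.985, 0.173, -0.0, -0.0]
ft_force: [-0.1, -0.2, -3.6]
width: 0.0161
```

>>> {"fn": "move_arm", "kwargs": {
  "plan": [0,0,0.15,0,1,0,0,0.1,0,1,0,0,0.05,0,1,0,0,0,0,1]
}}

```text
time: 10.32
tool_pos: [0.4988, -0.3129, 0.1468]
tcp_rot: [0.985, 0.173, -0.0, 0.0]
ft_force: [-0.3, 0.7, -2.8]
width: 0.0165
```

>>> {"fn": "move_arm", "kwargs": {
  "plan": [0,0,0.1,0,1,0,0,0.05,0,1,0,0,0,0,1]
}}

```text
time: 10.7
tool_pos: [0.4996, -0.3132, 0.1465]
tcp_rot: [0.985, 0.173, 0.001, 0.001]
ft_force: [-0.5, 1.8, 5.3]
width: 0.0162
```

>>> {"fn": "move_arm", "kwargs": {
  "plan": [0,0,0,0,3,0,0,0,0,6,0,0,0,0,8.5,0,0,0,0,8.5,0,0,-2,0,8.5,0,0,-4,0,8.5,0,0,-6,0,8.5,0,0,-6,0,8.5]
}}

```text
time: 11.7
tool_pos: [0.4987, -0.3128, 0.3286]
tcp_rot: [0.985, 0.173, 0.0, 0.0]
ft_force: [0.4, -0.2, -0.3]
width: 0.085
```

```bash
python3 - <<'E'
from h import *
print(get_obs()["joint_positions"])
to([0.40,0.04,0.35])
im,d,W=cloud("wrist"); cv2.imwrite("pics/w5.png",im[:,:,::-1])
for t in ["mat_right","water_can"]:
    print(t,[(np.round(r["xyz"],3).tolist(),round(r["conf"],2)) for r in spotter.landmark_of(t,"wrist")][:3])
sc,d,W=cloud("scene"); cv2.imwrite("pics/s5.png",sc[:,:,::-1]); np.savez("s5.npz",im=sc,W=W,d=d)
sc,d,W=cloud("top"); cv2.imwrite("pics/t5.png",sc[:,:,::-1]); np.savez("t5.npz",im=sc,W=W,d=d)
for t in ["glue_pot","hooded_place","mat_left","open_place"]:
    print(t,[(np.round(r["xyz"],3).tolist(),round(r["conf"],2)) for r in spotter.landmark_of(t,"top")][:3])
E
```

```text
[-0.6941  0.0924  1.5206 -0.      1.5274 -1.0421]
t 11.7 p [ 0.4987 -0.3128  0.3286] toolx [0.94   0.341  0.0006] tooly [ 0.341  -0.94    0.0011] toolz [ 0.001  -0.0008 -1.    ]
shift cm [  2.7568 -36.5247  -2.1766]
mat_right []
water_can [([0.505, -0.314, 0.007], 0.71)]
glue_pot [([0.558, 0.036, 0.037], 0.7)]
hooded_place [([0.565, 0.043, 0.038], 0.95), ([0.382, 0.109, 0.001], 0.3)]
mat_left [([0.355, 0.687, 0.001], 0.97), ([0.492, 0.201, 0.002], 0.62)]
open_place [([0.567, 0.04, 0.039], 0.17)]
```

View pics/w5.png

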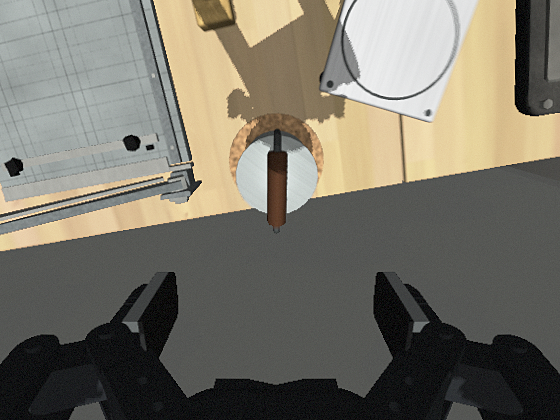

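View pics/t5.png

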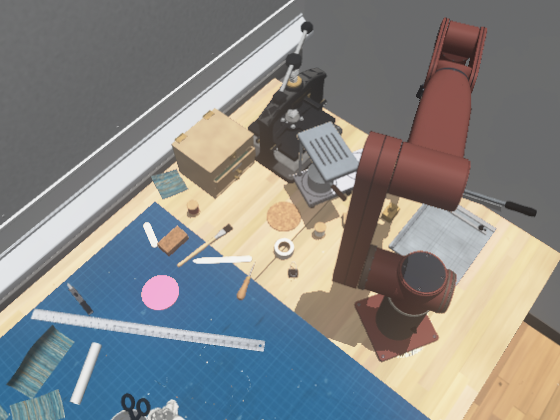

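```bash
python3 - <<'E'
from h import *
for n in ("s5","t5"):
    z=np.load(n+".npz");W=z["W"];d=z["d"]
    print(n,camera_model("scene" if n=="s5" else "top")["extrinsics"] if 0 else "")
    for (u,v) in [(520,60),(520,150),(540,230),(500,200),(540,30),(430,60),(250,60)] if n=="s5" else [(530,40),(530,120),(400,40),(500,250),(200,50),(480,200)]:
        print((u,v),W[v,u],d[v,u])
    for x0 in np.arange(0.5,1.2,.1):
        row=[]
        for y0 in np.arange(-1.0,0.3,.1):
            m=(d>0)&(W[...,0]>=x0)&(W[...,0]<x0+.1)&(W[...,1]>=y0)&(W[...,1]<y0+.1)
            row.append(round(float(np.percentile(W[m][:,2],98)),2) if m.sum()>3 else None)
        print(round(x0,1),row)
# handle
z=np.load("t5.npz");W=z["W"];im=z["im"];d=z["d"]
for n in ("t5","s5"):
    z=np.load(n+".npz");W=z["W"];im=z["im"];hsv=cv2.cvtColor(im,cv2.COLOR_RGB2HSV)
    m=(W[...,2]>.09)&(W[...,2]<.115)&(abs(W[...,0]-.46)<.06)&(abs(W[...,1]-.03)<.08)&(z["d"]>0)
    if m.sum()>5: print(n,m.sum(),W[m].mean(0),W[m].min(0),W[m].max(0),cv2.minAreaRect(W[m][:,:2].astype(np.float32)))
E
```

```text
s5 
(520, 60) [ 0.9948 -0.3467  0.5808] 1.4314429
(520, 150) [ 0.8302 -0.4381  0.3653] 1.4532298
(540, 230) [ 0.6116 -0.57    0.2678] 1.3438451
(500, 200) [ 0.842  -0.4377  0.1386] 1.6221851
(540, 30) [ 0.9435 -0.3785  0.7109] 1.2962943
(430, 60) [ 1.1755 -0.0216  0.4091] 1.7786515
(250, 60) [0.8326 0.575  0.4058] 1.7861646
0.5 [None, None, None, 0.32, 0.37, None, 0.69, 0.7, 0.05, 0.28, 0.28, 0.05, 0.01]
0.6 [None, None, None, None, 0.48, None, None, 0.03, 0.05, 0.28, 0.28, 0.15, 0.1]
0.7 [None, None, None, None, 0.54, 0.62, None, 0.01, 0.05, 0.12, 0.45, 0.17, 0.11]
0.8 [None, None, None, None, None, 0.76, 0.73, None, 0.04, 0.43, 0.44, 0.12, 0.06]
0.9 [None, None, None, None, None, 0.8, 0.79, None, 0.01, 0.44, 0.12, None, 0.63]
1.0 [None, None, None, None, None, None, 0.75, 0.73, None, 0.01, 0.19, 0.63, 0.63]
1.1 [None, None, None, None, None, None, None, 0.71, None, 0.64, 0.64, 0.63, None]
t5 
(530, 40) [ 0.5258 -0.6206  0.5322] 1.5766321
(530, 120) [ 0.4161 -0.6771  0.2571] 1.767902
(400, 40) [ 0.8884 -0.4061  0.2986] 1.9140699
(500, 250) [ 0.1012 -0.4624 -0.0022] 1.7957635
(200, 5
[... 332 characters left out ...]
None, None, None, None, None, 0.49, 0.43, None, 0.02, 0.43, 0.44, 0.13, 0.18]
0.9 [None, None, None, None, None, 0.45, 0.43, None, 0.0, 0.44, None, 0.15, 0.55]
1.0 [None, None, None, None, None, None, 0.38, 0.35, None, 0.12, 0.17, 0.48, 0.54]
1.1 [None, None, None, None, None, None, None, 0.33, 0.17, 0.36, 0.42, 0.44, None]
t5 164 [0.4774 0.0243 0.1017] [ 0.4229 -0.0068  0.09  ] [0.5191 0.0707 0.1149] ((0.4809418320655823, 0.019028164446353912), (0.11977501213550568, 0.044416964054107666), 35.56575012207031)
s5 193 [0.4851 0.0217 0.1042] [ 0.4252 -0.0056  0.0901] [0.52   0.0697 0.1148] ((0.4859153628349304, 0.014204699546098709), (0.11763107776641846, 0.05584777146577835), 33.09116744995117)
```

```bash
python3 - <<'E'
from h import *
s=np.load("s5.npz")["im"]; t=np.load("t5.npz")["im"]
a=cv2.resize(s[160:270,290:420],None,fx=3,fy=3,interpolation=cv2.INTER_CUBIC)
b=cv2.resize(t[110:230,280:400],None,fx=3,fy=3,interpolation=cv2.INTER_CUBIC)
h=max(a.shape[0],b.shape[0]); o=np.zeros((h,a.shape[1]+b.shape[1],3),np.uint8); o[:a.shape[0],:a.shape[1]]=a;o[:b.shape[0],a.shape[1]:]=b
cv2.imwrite("pics/crop5.png",o[:,:,::-1])
for n in ("t5","s5"):
    z=np.load(n+".npz");W=z["W"];im=z["im"];hsv=cv2.cvtColor(im,cv2.COLOR_RGB2HSV)
    m=(W[...,2]>.085)&(W[...,2]<.12)&(W[...,0]>.40)&(W[...,0]<.51)&(abs(W[...,1]-.02)<.05)&(hsv[...,1]>90)&(hsv[...,2]<120)
    P=W[m]; print(n,len(P)); 
    if len(P)>5:
        print(P.min(0),P.max(0)); pf=np.polyfit(P[:,0],P[:,1],1); print(pf,np.polyval(pf,.45))
E
```

```text
t5 0
s5 82
[ 0.4252 -0.0056  0.0905] [0.4925 0.024  0.112 ]
[ 0.2564 -0.1096] 0.00573960817721407
```

View pics/crop5.png

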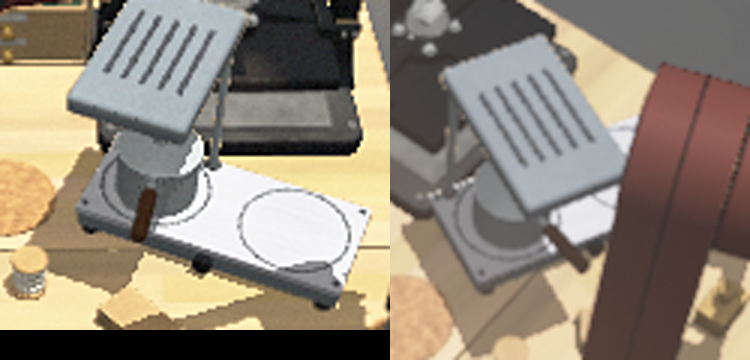

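The can stands upright on the mat at wrist (277,175). The handle azimuth is about 14.5°, its tip is near x 0.428, and it lies at y≈0.006 at x=0.45. Rows can't command tilt, so I'll go high in free space, in line with the handle, and over-reach to see whether the tool leans.

>>> {"fn": "move_arm", "kwargs": {
  "plan": [0,0,-5,0,8.5,0,0,-6,0,8.5,0,0,-6,0,8.5,1.7,-5.2,-3,0,8.5,1.7,-5.2,-3,0,8.5,1.7,-5.2,-3,0,8.5,1.7,-5.2,-1,0,8.5,1.7,-5.2,0,0,8.5,1.7,-5.2,0,0,8.5,1.7,-5.2,0,0,8.5,1.6,-5.2,0,0,8.5,0,0,0,-0.185,8.5]
}}

```text
time: 13.65
tool_pos: [0.4834, 0.1278, 0.594]
tcp_rot: [0.964, 0.268, -0.001, -0.001]
ft_force: [-0.7, -1.5, 0.3]
width: 0.0852
```

>>> {"fn": "move_arm", "kwargs": {
  "plan": [0,0,0,-0.185,8.5,0,0,0,-0.185,8.5,0,0,0,-0.185,8.5,0,0,0,-0.185,8.5,0,0,0,-0.185,8.5,0,0,0,-0.185,8.5,0,0,0,-0.185,8.5,0,0,0,0,8.5]
}}

```text
time: 14.65
tool_pos: [0.484, 0.1242, 0.5942]
tcp_rot: [0.611, 0.791, -0.001, -0.001]
ft_force: [0.2, 0.6, -0.2]
width: 0.0851
```

```bash
python3 - <<'E'
from h import *
to([0.871,0.225,0.6]); print(get_obs()["joint_positions"])
E
```

```text
t 14.65 p [0.484  0.1242 0.5942] toolx [-0.2527  0.9676  0.0003] tooly [ 0.9675  0.2527 -0.002 ] toolz [-0.002  -0.0002 -1.    ]
shift cm [-0.0235 39.9869 -0.6587]
[ 0.0932 -0.0549  1.1796  0.      2.0189 -1.733 ]
```

>>> {"fn": "move_arm", "kwargs": {
  "plan": [0,5,0,0,8.5,0,5,0,0,8.5,0,5,0,0,8.5,0,4,0,0,8.5,0,3,0,0,8.5,0,3,0,0,8.5]
}}

```text
time: 15.4
tool_pos: [0.7241, 0.1873, 0.5945]
tcp_rot: [0.612, 0.791, -0.001, -0.001]
ft_force: [2.1, -0.4, 0.8]
width: 0.0853
```

```bash
python3 - <<'E'
from h import *
to([0.871,0.225,0.6]); print(get_obs()["joint_positions"])
E
```

```text
t 15.4 p [0.7241 0.1873 0.5945] toolx [-0.2498  0.9683  0.0002] tooly [ 0.9683  0.2498 -0.0019] toolz [-0.0019 -0.0003 -1.    ]
shift cm [-0.0196 15.1646 -0.577 ]
[ 0.1478  0.7683  0.1209 -0.      2.2542 -1.6755]
```

>>> {"fn": "move_arm", "kwargs": {
  "plan": [0,2,0,0,8.5,0,3,0,0,8.5,0,3,0,0,8.5]
}}

```text
time: 15.78
tool_pos: [0.7598, 0.197, 0.5664]
tcp_rot: [0.611, 0.792, 0.016, 0.013]
ft_force: [-0.6, -0.1, 0.3]
width: 0.0849
```

```bash
python3 - <<'E'
from h import *
to([0.871,0.225,0.6]); print(get_obs()["joint_positions"])
E
```

```text
t 15.78 p [0.7598 0.197  0.5664] toolx [-0.2535  0.9673 -0.0004] tooly [0.9665 0.2533 0.0407] toolz [ 0.0395  0.01   -0.9992]
shift cm [-0.1127 11.5884 -2.8862]
[ 0.1518  0.8231  0.0926  0.0048  2.1853 -1.6725]
```

>>> {"fn": "move_arm", "kwargs": {
  "plan": [0,4,-3,0,8.5,0,4,-3,0,8.5,0,4,-3,0,8.5,0,4,-3,0,8.5]
}}

```text
time: 16.27
tool_pos: [0.7771, 0.2019, 0.5989]
tcp_rot: [0.609, 0.789, 0.065, 0.051]
ft_force: [0.0, -0.1, 0.5]
width: 0.085
```

```bash
python3 - <<'E'
from h import *
to([0.871,0.225,0.6]); print(get_obs()["joint_positions"])
E
```

```text
t 16.27 p [0.7771 0.2019 0.5989] toolx [-0.2542  0.9671 -0.0008] tooly [0.9538 0.2509 0.1654] toolz [ 0.1602  0.0413 -0.9862]
shift cm [-0.1545  9.5531  1.4885]
[ 0.1494  0.7881  0.0887  0.0197  2.0994 -1.6672]
```

>>> {"fn": "move_arm", "kwargs": {
  "plan": [0,3.5,-5,0,8.5,0,3.5,-5,0,8.5,0,3.5,-5,0,8.5,0,3.5,-5,0,8.5,0,3.5,-5,0,8.5]
}}

```text
time: 16.9
tool_pos: [0.727, 0.1894, 0.7243]
tcp_rot: [0.602, 0.781, 0.134, 0.104]
ft_force: [-1.1, 0.3, 0.8]
width: 0.0849
```

```bash
python3 - <<'E'
from h import *
to([0.871,0.225,0.6]); print(get_obs()["joint_positions"])
E
```

```text
t 16.9 p [0.727  0.1894 0.7243] toolx [-0.2542  0.9672 -0.0012] tooly [0.9116 0.24   0.3336] toolz [ 0.323   0.0837 -0.9427]
shift cm [-0.1994  9.8373 16.6708]
[ 0.1329  0.6274  0.0888  0.0462  2.0871 -1.6654]
```

>>> {"fn": "move_arm", "kwargs": {
  "plan": [0,5,-3.5,0,8.5,0,5,-3.5,0,8.5,0,5,-3.5,0,8.5,0,5,-3.5,0,8.5]
}}

```text
time: 17.4
tool_pos: [0.7317, 0.191, 0.7781]
tcp_rot: [0.592, 0.768, 0.193, 0.15]
ft_force: [0.2, -1.0, -0.1]
width: 0.0849
```

```bash
python3 - <<'E'
from h import *
to([0.871,0.225,0.6]); print(get_obs()["joint_positions"])
E
```

```text
t 17.4 p [0.7317 0.191  0.7781] toolx [-0.2541  0.9672 -0.0011] tooly [0.8512 0.2242 0.4745] toolz [ 0.4592  0.1196 -0.8802]
shift cm [-0.229   4.1672 22.4836]
[ 0.1253  0.5722  0.0894  0.0671  1.9882 -1.6601]
```

>>> {"fn": "move_arm", "kwargs": {
  "plan": [0,5,-3.5,0,8.5,0,5,-3.5,0,8.5]
}}

```text
time: 17.65
tool_pos: [0.7254, 0.1896, 0.8132]
tcp_rot: [0.586, 0.76, 0.224, 0.174]
ft_force: [0.1, 0.4, 0.5]
width: 0.0849
```

```bash
python3 - <<'E'
from h import *
to([0.29,0.01,0.30]); print(get_obs()["joint_positions"])
E
```

```text
t 17.65 p [0.7254 0.1896 0.8132] toolx [-0.254   0.9672 -0.0015] tooly [0.8117 0.214  0.5435] toolz [ 0.526   0.1369 -0.8394]
shift cm [ -6.2369 -67.0768  17.7221]
[ 0.1195  0.5347  0.089   0.0788  1.9464 -1.6582]
```

```bash
cat > kin.py <<'E'
import numpy as np
D=[([-1.409,.221,1.528,0,1.395,-.126],[.1774,-.5993,.2483]),([-.6941,.0924,1.5206,0,1.5274,-1.0421],[.4987,-.3128,.3286]),([.0932,-.0549,1.1796,0,2.0189,-1.733],[.484,.1242,.5942]),([.1478,.7683,.1209,0,2.2542,-1.6755],[.7241,.1873,.5945]),([.1518,.8231,.0926,.0048,2.1853,-1.67],[.7598,.197,.5664]),([.1494,.7881,.0887,.0197,2.0994,-1.667],[.7771,.2019,.5989]),([.1329,.6274,.0888,.0462,2.0871,-1.665],[.727,.1894,.7243]),([.1253,.5722,.0894,.0671,1.9882,-1.66],[.7317,.191,.7781]),([.1195,.5347,.089,.0788,1.9464,-1.658],[.7254,.1896,.8132])]
A=[];b=[];lat=[]
for q,p in D:
    j1,j2,j3,j4,j5,j6=q; c,s=np.cos(j1),np.sin(j1)
    r=p[0]*c+p[1]*s; lat.append(-p[0]*s+p[1]*c)
    w=3 if j4==0 else 1
    A.append(w*np.array([1,0,np.sin(j2),np.sin(j2+j3),np.cos(j2+j3),np.sin(j2+j3+j5)])); b.append(w*r)
    A.append(w*np.array([0,1,np.cos(j2),np.cos(j2+j3),-np.sin(j2+j3),np.cos(j2+j3+j5)])); b.append(w*p[2])
x,res,rk,sv=np.linalg.lstsq(np.array(A),np.array(b),rcond=None)
if __name__=="__main__":
    np.set_printoptions(precision=4,suppress=True)
    print("a0,z0,L1,L2,e,T",x,"resid",np.array(A)@x-b,sv,"lat",np.array(lat))
E
python3 kin.py
```

```text
a0,z0,L1,L2,e,T [0.0008 0.3101 0.4117 0.5472 0.0515 0.3164] resid [-0.001  -0.0017  0.0009  0.0016  0.      0.0007 -0.0001  0.0001  0.
  0.     -0.0001 -0.0001 -0.0001 -0.0004  0.0002 -0.0007  0.0003 -0.0009] [12.361   9.0048  2.8043  1.7533  0.9639  0.5019] lat [0.0785 0.0786 0.0786 0.0786 0.0798 0.084  0.0914 0.0981 0.1018]
```

```bash
cat > fk.py <<'E'
import numpy as np
from kin import D
from scipy.spatial.transform import Rotation as R
from scipy.optimize import least_squares
a0,z0,L1,L2,e,T=.0008,.3101,.4117,.5472,.0515,.3164
lo=np.array([-2.98,-.91,.09,-1.24,.2]);hi=np.array([2.98,2.08,2.57,4.39,2.65])
def fk(q,sg=1):
    j1,j2,j3,j4,j5=q[:5]
    R1=R.from_euler('z',j1).as_matrix()
    w=np.array([a0+L1*np.sin(j2)+L2*np.sin(j2+j3)+e*np.cos(j2+j3),.0785,z0+L1*np.cos(j2)+L2*np.cos(j2+j3)-e*np.sin(j2+j3)])
    M=R.from_euler('y',j2+j3).as_matrix()@R.from_euler('z',sg*j4).as_matrix()@R.from_euler('y',j5).as_matrix()
    return R1@(w+T*M[:,2]),R1@M[:,2],R1@w
def ik(p,zt,q0):
    f=lambda q:np.r_[(fk(q)[0]-p)*1000,(fk(q)[1]-zt)*300]
    s=least_squares(f,np.clip(q0,lo+1e-4,hi-1e-4),bounds=(lo,hi)); return s.x,np.abs(f(s.x)).max()
if __name__=="__main__":
    np.set_printoptions(precision=3,suppress=True)
    for q,p in D[-3:]:
        print(fk(q,1)[0]-p,fk(q,-1)[0]-p,fk(q)[1])
    zt=np.array([.526,.1369,-.8394]); g=np.array([.455,.008,.100])
    q=np.array(D[-1][0][:5]); p0=np.array(D[-1][1]); pb=g-.25*zt
    for k in np.linspace(0,1,7):
        q,r=ik(p0+(pb-p0)*k,zt,q); print("tr",p0+(pb-p0)*k,q,r)
    for k in np.linspace(.25,0,11):
        q,r=ik(g-k*zt,zt,q); print("ap",k,q,r)
    # slide to the open ring
    for k in np.linspace(0,1,5):
        q,r=ik(g+np.array([.013,-.17,0])*k,zt,q); print("sl",q,r)
E
python3 fk.py
```

```text
[-0. -0. -0.] [ 0.003 -0.025 -0.   ] [ 0.323  0.084 -0.943]
[-0. -0. -0.] [ 0.004 -0.039 -0.   ] [ 0.459  0.12  -0.88 ]
[-0. -0. -0.] [ 0.005 -0.046 -0.   ] [ 0.526  0.137 -0.839]
tr [0.725 0.19  0.813] [0.12  0.534 0.09  0.079 1.945] 0.2408718088512174
tr [0.658 0.154 0.729] [0.064 0.05  0.906 0.103 1.619] 0.0012553133157622298
tr [0.591 0.118 0.645] [-0.01  -0.218  1.324  0.143  1.477] 0.0012553133160286833
tr [0.524 0.082 0.562] [-0.113 -0.45   1.658  0.2    1.394] 0.001255313303571981
tr [0.457 0.046 0.478] [-0.265 -0.679  1.949  0.279  1.367] 0.0012553132849868476
tr [0.39  0.01  0.394] [-0.497 -0.91   2.208  0.383  1.42 ] 1.9667186121140046
tr [ 0.324 -0.026  0.31 ] [-0.778 -0.91   2.339  0.462  1.522] 29.99223484028407
ap 0.25 [-0.778 -0.91   2.339  0.462  1.522] 29.991664331440237
ap 0.225 [-0.729 -0.91   2.382  0.455  1.443] 26.38435283786955
ap 0.2 [-0.684 -0.91   2.425  0.452  1.364] 21.74693774164682
ap 0.175 [-0.644 -0.91   2.469  0.451  1.286] 16.05110444999369
ap 0.15 [-0.609 -0.91   2.512  0.453  1.209] 9.260010992807487
ap 0.125 [-0.578 -0.91   2.555  0.459  1.133] 1.3339676883345475
ap 0.09999999999999998 [-0.537 -0.835  2.564  0.466  1.036] 0.001255313300774219
ap 0.07499999999999998 [-0.496 -0.739  2.561  0.479  0.935] 0.0012553132714643311
ap 0.04999999999999999 [-0.459 -0.636  2.552  0.501  0.835] 0.0012553133227899416
ap 0.024999999999999994 [-0.426 -0.528  2.538  0.533  0.739] 0.0012553132871517825
ap 0.0 [-0.395 -0.418  2.518  0.576  0.648] 0.0012553132494486086
sl [-0.395 -0.418  2.518  0.576  0.648] 0.0012553132494486086
sl [-0.524 -0.374  2.49   0.636  0.698] 0.0012553132828219127
sl [-0.636 -0.313  2.448  0.676  0.741] 0.0012553112705981917
sl [-0.733 -0.242  2.396  0.702  0.778] 0.0012553128622583287
sl [-0.815 -0.165  2.334  0.717  0.811] 0.001255313297976457
```

```bash
cat > route.py <<'E'
from fk import *
np.set_printoptions(precision=3,suppress=True)
zt=np.array([.526,.1369,-.8394]); g=np.array([.455,.008,.100])
q=np.array(D[-1][0][:5])
pts=[np.array(D[-1][1]),np.array([.55,-.10,.5]),np.array([.44,-.13,.25]),g-.085*zt,g]
for a,b in zip(pts,pts[1:]):
    for k in np.linspace(0,1,6):
        q,r=ik(a+(b-a)*k,zt,q); print(a+(b-a)*k,q,round(r,2),"wrist",fk(q)[2])
    print()
E
python3 route.py; python3 -c "
from h import *
to([.55,-.10,.5])
p,M,o=tcp(); print(M.T@(np.array([-.11,-.03,-.25]))*100)"
```

```text
[0.725 0.19  0.813] [0.12  0.534 0.09  0.079 1.945] 0.24 wrist [0.559 0.146 1.078]
[0.69  0.132 0.751] [0.019 0.155 0.746 0.128 1.678] 0.0 wrist [0.524 0.088 1.016]
[0.655 0.074 0.688] [-0.099 -0.038  1.079  0.189  1.555] 0.0 wrist [0.489 0.03  0.954]
[0.62  0.016 0.625] [-0.234 -0.18   1.332  0.259  1.474] 0.0 wrist [ 0.454 -0.027  0.891]
[ 0.585 -0.042  0.563] [-0.386 -0.287  1.538  0.335  1.421] 0.0 wrist [ 0.419 -0.085  0.828]
[ 0.55 -0.1   0.5 ] [-0.55  -0.358  1.707  0.41   1.386] 0.0 wrist [ 0.384 -0.143  0.766]

[ 0.55 -0.1   0.5 ] [-0.55  -0.358  1.707  0.41   1.386] 0.0 wrist [ 0.384 -0.143  0.766]
[ 0.528 -0.106  0.45 ] [-0.594 -0.416  1.84   0.433  1.336] 0.0 wrist [ 0.362 -0.149  0.716]
[ 0.506 -0.112  0.4  ] [-0.641 -0.467  1.966  0.458  1.288] 0.0 wrist [ 0.34  -0.155  0.666]
[ 0.484 -0.118  0.35 ] [-0.692 -0.508  2.084  0.485  1.243] 0.0 wrist [ 0.318 -0.161  0.616]
[ 0.462 -0.124  0.3  ] [-0.748 -0.539  2.195  0.514  1.2  ] 0.0 wrist [ 0.296 -0.167  0.566]
[ 0.44 -0.13  0.25] [-0.81  -0.555  2.298  0.546  1.155] 0.0 wrist [ 0.274 -0.173  0.516]

[ 0.44 -0.13  0.25] [
[... 574 characters left out ...]
2.563  0.473  0.976] 0.0 wrist [ 0.244 -0.047  0.437]
[ 0.419 -0.001  0.157] [-0.485 -0.71   2.559  0.484  0.907] 0.0 wrist [ 0.253 -0.045  0.423]
[0.428 0.001 0.143] [-0.461 -0.64   2.553  0.5    0.839] 0.0 wrist [ 0.262 -0.042  0.408]
[0.437 0.003 0.129] [-0.438 -0.567  2.543  0.52   0.773] 0.0 wrist [ 0.271 -0.04   0.394]
[0.446 0.006 0.114] [-0.416 -0.493  2.532  0.545  0.709] 0.0 wrist [ 0.28  -0.038  0.38 ]
[0.455 0.008 0.1  ] [-0.395 -0.418  2.518  0.576  0.648] 0.0 wrist [ 0.289 -0.035  0.366]

t 17.65 p [0.7254 0.1896 0.8132] toolx [-0.254   0.9672 -0.0015] tooly [0.8117 0.214  0.5435] toolz [ 0.526   0.1369 -0.8394]
shift cm [-23.5102 -37.4574  13.1044]
[ -0.0706 -23.1582  14.7883]
```

>>> {"fn": "move_arm", "kwargs": {
  "plan": [-0.5,-1,0.3,0,8.5,-1.5,-2.5,1,0,8.5,-2.4,-3.7,1.3,0,8.5,-2.4,-3.7,1.3,0,8.5,-2.4,-3.7,1.3,0,8.5,-2.4,-3.7,1.3,0,8.5,-2.4,-3.7,1.3,0,8.5,-2.4,-3.7,1.3,0,8.5,-2.4,-3.7,1.3,0,8.5,-2.4,-3.7,1.3,0,8.5,-2.4,-3.7,1.3,0,8.5]
}}

```text
time: 19.02
tool_pos: [0.5536, -0.1005, 0.5038]
tcp_rot: [0.586, 0.76, 0.223, 0.174]
ft_force: [0.8, -0.2, 0.1]
width: 0.0847
```

```bash
python3 -c "
from h import *
to([.425,-.13,.19])"
```

```text
t 19.02 p [ 0.5536 -0.1005  0.5038] toolx [-0.2537  0.9673 -0.0031] tooly [0.8119 0.2147 0.5429] toolz [ 0.5258  0.1352 -0.8398]
shift cm [  0.5114 -28.1116  19.196 ]
```

Orientation is held. Continuing down in front of the open place.

>>> {"fn": "move_arm", "kwargs": {
  "plan": [0,-4,2.7,0,8.5,0,-4,2.7,0,8.5,0,-4,2.7,0,8.5,0.2,-4,2.7,0,8.5,0.1,-4,2.7,0,8.5,0.1,-4,2.7,0,8.5,0.1,-4.1,3,0,8.5,0,0,0,0,8.5]
}}

```text
time: 20.02
tool_pos: [0.4363, -0.0982, 0.2011]
tcp_rot: [0.603, 0.753, 0.204, 0.168]
ft_force: [1.1, -0.1, 0.3]
width: 0.085
```

```bash
python3 - <<'E'
from h import *
p,M,o=tcp(); print(o["joint_positions"])
g=np.array([.455,.008,.100]); to(g-.085*M[:,2])
im,d,W=cloud("wrist"); cv2.imwrite("pics/w6.png",im[:,:,::-1]); np.savez("w6.npz",im=im,W=W,d=d)
print([(np.round(r["xyz"],3).tolist(),round(r["conf"],2)) for t in ("glue_pot","open_place","hooded_place") for r in spotter.landmark_of(t,"wrist")])
im,d,W=cloud("scene"); cv2.imwrite("pics/s6.png",im[:,:,::-1]); 
E
```

```text
[-0.6983 -0.5659  2.3836  0.4855  1.029  -2.6801]
t 20.02 p [ 0.4363 -0.0982  0.2011] toolx [-0.2156  0.9765 -0.007 ] tooly [0.8398 0.1891 0.5088] toolz [ 0.4982  0.1038 -0.8608]
shift cm [10.0407 -1.5686  2.2336]
[([0.555, 0.037, 0.042], 0.9), ([0.377, 0.108, 0.002], 0.7)]
```

View pics/w6.png

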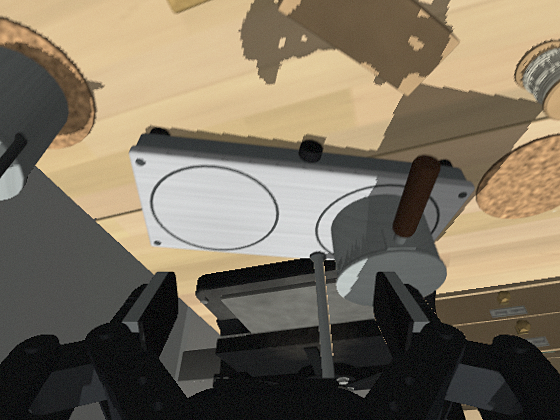

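View pics/s6.png

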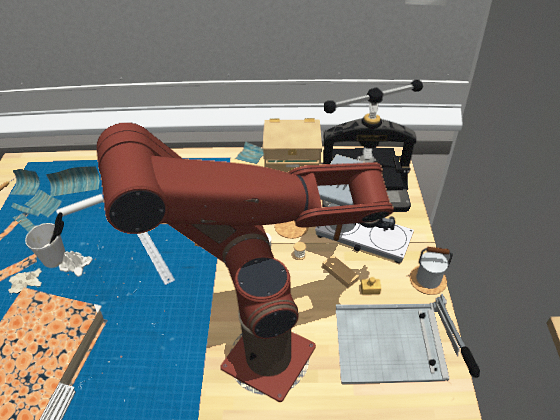

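```bash
cat > j6.py <<'E'
from fk import *
np.set_printoptions(precision=3,suppress=True)
def M5(q):
    j1,j2,j3,j4,j5=q[:5]
    return R.from_euler('z',j1).as_matrix()@R.from_euler('y',j2+j3).as_matrix()@R.from_euler('z',j4).as_matrix()@R.from_euler('y',j5).as_matrix()
def j6of(q,Mt):
    A=M5(q).T@Mt; return np.arctan2(A[1,0],A[0,0])
from scipy.spatial.transform import Rotation as R
def rowsM(x,y,z): return np.array([x,y,z]).T
now=rowsM([-.2156,.9765,-.007],[.8398,.1891,.5088],[.4982,.1038,-.8608])
qn=[-.6983,-.5659,2.3836,.4855,1.029]
C=None
if __name__=="__main__":
    a=j6of(qn,now); print("raw",a,"actual -2.680")
    b=j6of(D[-1][0],rowsM([-.254,.9672,-.0015],[.8117,.214,.5435],[.526,.1369,-.8394])); print(b,"-1.658")
E
python3 j6.py
```

```text
raw 0.46149746272788467 actual -2.680
1.483472388346628 -1.658
```

```bash
cat > grid.py <<'E'
from j6 import *
H=np.radians(14.5); h=np.array([np.cos(H),np.sin(H),0])
for t in (26,30,33):
  for Az in (14.5,8,0,-8,-15):
    z=np.array([np.sin(np.radians(t))*np.cos(np.radians(Az)),np.sin(np.radians(t))*np.sin(np.radians(Az)),-np.cos(np.radians(t))])
    x=np.cross(z,h); x*=np.sign(x[1]); x/=np.linalg.norm(x); Mt=rowsM(x,np.cross(z,x),z)
    q=np.array([-.395,-.418,2.518,.576,.648]); out=[]
    for p in ([.41,-.004,.171],[.455,.008,.1],[.460,-.06,.1],[.468,-.16,.1],[.40,-.18,.2],[.43,-.13,.2]):
        q,r=ik(np.array(p),z,q); j=j6of(q,Mt)-np.pi; j=(j+np.pi)%(2*np.pi)-np.pi; out.append((round(j,2),round(r,1)))
    print(t,Az,out,"xz",round(x[2],2))
E
python3 grid.py
```

```text
26 14.5 [(np.float64(-2.38), np.float64(0.0)), (np.float64(-2.4), np.float64(0.0)), (np.float64(-2.63), np.float64(0.0)), (np.float64(-2.88), np.float64(0.0)), (np.float64(-2.89), np.float64(0.0)), (np.float64(-2.73), np.float64(0.0))] xz -0.0
26 8 [(np.float64(-2.32), np.float64(0.0)), (np.float64(-2.32), np.float64(0.0)), (np.float64(-2.58), np.float64(0.0)), (np.float64(-2.86), np.float64(0.0)), (np.float64(-2.88), np.float64(0.0)), (np.float64(-2.7), np.float64(0.0))] xz -0.06
26 0 [(np.float64(-2.23), np.float64(0.0)), (np.float64(-2.19), np.float64(0.0)), (np.float64(-2.48), np.float64(0.0)), (np.float64(-2.81), np.float64(0.0)), (np.float64(-2.85), np.float64(0.0)), (np.float64(-2.65), np.float64(0.0))] xz -0.12
26 -8 [(np.float64(-2.12), np.float64(0.0)), (np.float64(-2.04), np.float64(0.0)), (np.float64(-2.35), np.float64(0.0)), (np.float64(-2.72), np.float64(0.0)), (np.float64(-2.8), np.float64(0.0)), (np.float64(-2.58), np.float64(0.0))] xz -0.18
26 -15 [(np.float64(-2.02), np.float64(0.0)), (np.float64(-1.9), np.float64(0.0)), (np.float64(-2.22), np.float64(0.0)), (np.flo
[... 1847 characters left out ...]
float64(2.9)), (np.float64(-2.33), np.float64(0.0)), (np.float64(-2.7), np.float64(0.0)), (np.float64(-3.06), np.float64(0.0)), (np.float64(-3.02), np.float64(0.0)), (np.float64(-2.82), np.float64(0.0))] xz -0.16
33 -8 [(np.float64(-2.17), np.float64(2.0)), (np.float64(-2.08), np.float64(0.0)), (np.float64(-2.51), np.float64(0.0)), (np.float64(-2.97), np.float64(0.0)), (np.float64(-2.96), np.float64(0.0)), (np.float64(-2.73), np.float64(0.0))] xz -0.24
33 -15 [(np.float64(-2.02), np.float64(0.0)), (np.float64(-1.84), np.float64(0.0)), (np.float64(-2.28), np.float64(0.0)), (np.float64(-2.83), np.float64(0.0)), (np.float64(-2.88), np.float64(0.0)), (np.float64(-2.62), np.float64(0.0))] xz -0.3
```

```bash
cat > grid2.py <<'E'
from j6 import *
def tool(t,Az,H):
    t,Az,H=np.radians([t,Az,H]); h=np.array([np.cos(H),np.sin(H),0])
    z=np.array([np.sin(t)*np.cos(Az),np.sin(t)*np.sin(Az),-np.cos(t)])
    x=np.cross(z,h); x*=np.sign(x[1]); x/=np.linalg.norm(x); return rowsM(x,np.cross(z,x),z),h
if __name__=="__main__":
  for t in (27,30,33):
   for H in (14.5,10,5,0,-5,-10):
    for Az in (H,):
     Mt,h=tool(t,Az,H); z=Mt[:,2]
     g0=np.array([.559,.038,.1])-.105*h; g1=np.array([.574,-.129,.1])-.105*h
     q=np.array([-.395,-.418,2.518,.576,.648]); out=[]
     for p in (g0-.07*z,g0,(g0+g1)/2,g1):
        q,r=ik(p,z,q); j=j6of(q,Mt)-np.pi; j=(j+np.pi)%(2*np.pi)-np.pi; out.append((float(round(j,2)),float(round(r,1))))
     print(t,H,Az,out,q)
E
python3 grid2.py
```

```text
27 14.5 14.5 [(-2.37, 0.0), (-2.41, 0.0), (-2.69, 0.0), (-2.89, 0.0)] [-0.727 -0.146  2.28   0.547  0.81 ]
27 10 10 [(-2.2, 0.0), (-2.23, 0.0), (-2.55, 0.0), (-2.78, 0.0)] [-0.695 -0.183  2.311  0.523  0.767]
27 5 5 [(-1.99, 0.0), (-2.01, 0.0), (-2.37, 0.0), (-2.63, 0.0)] [-0.653 -0.219  2.34   0.483  0.72 ]
27 0 0 [(-1.76, 0.0), (-1.78, 0.0), (-2.16, 0.0), (-2.46, 0.0)] [-0.604 -0.249  2.363  0.425  0.675]
27 -5 -5 [(-1.53, 0.0), (-1.53, 0.0), (-1.94, 0.0), (-2.27, 0.0)] [-0.548 -0.269  2.379  0.348  0.633]
27 -10 -10 [(-1.3, 0.0), (-1.28, 0.0), (-1.7, 0.0), (-2.06, 0.0)] [-0.488 -0.28   2.387  0.251  0.598]
30 14.5 14.5 [(-2.44, 0.0), (-2.5, 0.0), (-2.79, 0.0), (-2.99, 0.0)] [-0.76  -0.158  2.308  0.632  0.801]
30 10 10 [(-2.26, 0.0), (-2.31, 0.0), (-2.64, 0.0), (-2.87, 0.0)] [-0.726 -0.199  2.342  0.611  0.753]
30 5 5 [(-2.03, 0.0), (-2.07, 0.0), (-2.45, 0.0), (-2.73, 0.0)] [-0.682 -0.24   2.375  0.572  0.697]
30 0 0 [(-1.79, 0.0), (-1.81, 0.0), (-2.24, 0.0), (-2.56, 0.0)] [-0.629 -0.274  2.4    0.513  0.643]
30 -5 -5 [(-1.53, 0.0), (-1.52, 0.0), (-1.99, 0.0), (-2.36, 0.0)] [-0.569 -0.298  2.418  0.428  0.591]
30 -10 -10 [(-1.27, 0.0), (-1.24, 0.0), (-1.71, 0.0), (-2.13, 0.0)] [-0.502 -0.31   2.427  0.315  0.547]
33 14.5 14.5 [(-2.52, 0.0), (-2.6, 0.0), (-2.89, 0.0), (-3.09, 0.0)] [-0.793 -0.166  2.336  0.718  0.799]
33 10 10 [(-2.32, 1.0), (-2.4, 0.0), (-2.75, 0.0), (-2.98, 0.0)] [-0.759 -0.212  2.373  0.703  0.744]
33 5 5 [(-2.07, 2.6), (-2.14, 0.0), (-2.55, 0.0), (-2.83, 0.0)] [-0.712 -0.258  2.408  0.669  0.681]
33 0 0 [(-1.8, 1.9), (-1.84, 0.0), (-2.32, 0.0), (-2.66, 0.0)] [-0.655 -0.295  2.436  0.612  0.616]
33 -5 -5 [(-1.52, 0.0), (-1.51, 0.0), (-2.05, 0.0), (-2.46, 0.0)] [-0.59  -0.323  2.456  0.523  0.553]
33 -10 -10 [(-1.23, 0.0), (-1.19, 0.0), (-1.74, 0.0), (-2.21, 0.0)] [-0.517 -0.338  2.466  0.394  0.497]
```

```bash
cat > grid3.py <<'E'
from grid2 import *
for t in (28,30.6):
   for H in (5,0,-3,-6):
    for Az in (11.8,):
     Mt,h=tool(t,Az,H); z=Mt[:,2]
     g0=np.array([.559,.038,.1])-.105*h; g1=np.array([.574,-.129,.1])-.105*h
     q=np.array([-.395,-.418,2.518,.576,.648]); out=[]
     for p in (g0-.07*z,g0,(g0+g1)/2,g1):
        q,r=ik(p,z,q); j=j6of(q,Mt)-np.pi; j=(j+np.pi)%(2*np.pi)-np.pi; out.append((float(round(j,2)),float(round(r,1))))
     print(t,H,Az,out,q,Mt[:,0])
E
python3 grid3.py
```

```text
28 5 11.8 [(-2.1, 0.0), (-2.15, 0.0), (-2.46, 0.0), (-2.7, 0.0)] [-0.696 -0.196  2.327  0.556  0.773] [-0.087  0.994  0.063]
28 0 11.8 [(-1.97, 0.0), (-2.01, 0.0), (-2.34, 0.0), (-2.58, 0.0)] [-0.677 -0.21   2.338  0.55   0.766] [-0.     0.994  0.108]
28 -3 11.8 [(-1.89, 0.0), (-1.92, 0.0), (-2.26, 0.0), (-2.5, 0.0)] [-0.664 -0.216  2.344  0.547  0.762] [0.052 0.99  0.135]
28 -6 11.8 [(-1.8, 0.0), (-1.84, 0.0), (-2.18, 0.0), (-2.43, 0.0)] [-0.651 -0.222  2.349  0.543  0.757] [0.103 0.982 0.16 ]
30.6 5 11.8 [(-2.16, 0.0), (-2.22, 0.0), (-2.55, 0.0), (-2.78, 0.0)] [-0.725 -0.209  2.354  0.632  0.763] [-0.087  0.994  0.07 ]
30.6 0 11.8 [(-2.01, 0.0), (-2.07, 0.0), (-2.41, 0.0), (-2.66, 0.0)] [-0.705 -0.223  2.366  0.627  0.756] [-0.     0.993  0.12 ]
30.6 -3 11.8 [(-1.93, 0.0), (-1.99, 0.0), (-2.33, 0.0), (-2.58, 0.0)] [-0.693 -0.231  2.371  0.624  0.751] [0.052 0.987 0.149]
30.6 -6 11.8 [(-1.84, 0.0), (-1.9, 0.0), (-2.25, 0.0), (-2.51, 0.0)] [-0.679 -0.237  2.376  0.62   0.745] [0.103 0.979 0.178]
```

```bash
cat > clr.py <<'E'
from grid2 import *
for n in ("t5","s5"):
    z=np.load(n+".npz");W=z["W"]; m=(abs(W[...,2]-.275)<.008)&(abs(W[...,0]-.5)<.2)&(abs(W[...,1]-.04)<.12)&(z["d"]>0)
    import cv2; P=W[m]; P=P[(P[:,0]<.66)&(P[:,1]<.13)&(P[:,1]>-.06)]; print(n,len(P),P[:,:2].min(0),P[:,:2].max(0),cv2.minAreaRect(P[:,:2].astype(np.float32)))
Mt,h=tool(30.6,11.8,-2); print(Mt)
c,s=np.cos(np.radians(4.9)),np.sin(np.radians(4.9))
for gx in (.445,.455,.465):
  for back in (0,.07):
    g=np.array([gx,.022,.1])-back*Mt[:,2]; mn=9
    for yy in np.linspace(-.065,.065,60):
      for hz in (.247,.275):
        P=np.array([.565-.14*c-yy*s,.041-.14*s+yy*c,hz]); l=Mt.T@(P-g)
        if abs(l[0])<.06 and l[2]<-.05: mn=min(mn,l[1])
    print(gx,back,"edge at tool y",mn)
E
python3 clr.py
```

```text
t5 1904 [ 0.412 -0.036] [0.633 0.106] ((0.5220276713371277, 0.03440719470381737), (0.2138313204050064, 0.1313871294260025), 4.416925430297852)
s5 1809 [ 0.415 -0.038] [0.64  0.104] ((0.5268504023551941, 0.03484657406806946), (0.21592779457569122, 0.13123495876789093), 5.040525436401367)
[[ 0.035  0.866  0.498]
 [ 0.99  -0.099  0.104]
 [ 0.14   0.49  -0.861]]
0.445 0 edge at tool y 0.04884715562452461
0.445 0.07 edge at tool y 0.048847155624524595
0.455 0 edge at tool y 0.040183906786483786
0.455 0.07 edge at tool y 0.04018390678648378
0.465 0 edge at tool y 0.03113950762806542
0.465 0.07 edge at tool y 0.03113950762806541
```

```bash
cat > ik4.py <<'E'
from grid2 import *
import sys
Mt,h=tool(30.6,11.8,-2); z=Mt[:,2]
g=np.array([.438,.022,.104])
q=np.array([-.6983,-.5659,2.3836,.4855,1.029])
for p in ([.4363,-.0982,.2011],[.42,-.04,.17],g-.06*z,g-.03*z,g,g+[.008,-.08,0],g+[.018,-.155,0]):
    q,r=ik(np.array(p),z,q); j=j6of(q,Mt)-np.pi; print(np.array(p),q,round((j+np.pi)%(2*np.pi)-np.pi,2),round(r,1))
E
python3 ik4.py
```

```text
[ 0.436 -0.098  0.201] [-0.698 -0.566  2.385  0.486  1.028] -2.39 0.0
[ 0.42 -0.04  0.17] [-0.564 -0.67   2.501  0.448  0.959] -2.26 0.0
[0.408 0.016 0.156] [-0.387 -0.749  2.567  0.371  0.902] -2.05 0.0
[0.423 0.019 0.13 ] [-0.353 -0.623  2.557  0.393  0.783] -2.07 0.0
[0.438 0.022 0.104] [-0.323 -0.491  2.538  0.428  0.667] -2.1 0.0
[ 0.446 -0.058  0.104] [-0.568 -0.401  2.484  0.556  0.74 ] -2.42 0.0
[ 0.456 -0.133  0.104] [-0.74  -0.263  2.387  0.622  0.787] -2.63 0.0
```

>>> {"fn": "move_arm", "kwargs": {
  "plan": [0,0,0,0.145,8.5,0,0,0,0.145,8.5,0,0,0,0,8.5]
}}

```text
time: 20.65
tool_pos: [0.4377, -0.1001, 0.2042]
tcp_rot: [0.705, 0.658, 0.225, 0.138]
ft_force: [-6.4, 0.1, -1.8]
width: 0.085
```

```bash
python3 - <<'E'
from h import *
p,M,o=tcp(); print(o["joint_positions"]); z=M[:,2]
g=np.array([.438,.022,.104])
to([.425,-.098,.165]); print(M.T@(g-.05*z-np.array([.425,-.098,.165]))*100)
E
```

```text
[-0.699  -0.5648  2.3771  0.4837  1.0313 -2.3893]
t 20.65 p [ 0.4377 -0.1001  0.2042] toolx [0.0333 0.9901 0.136 ] tooly [ 0.8657 -0.0966  0.4912] toolz [ 0.4995  0.1014 -0.8604]
shift cm [-0.3728 -3.0484  2.7611]
[11.0951 -3.0301  2.1146]
```

>>> {"fn": "move_arm", "kwargs": {
  "plan": [-0.1,-1,1,0,8.5,-0.2,-2,1.8,0,8.5,0,0,0,0,8.5]
}}

```text
time: 21.02
tool_pos: [0.4253, -0.0966, 0.1632]
tcp_rot: [0.706, 0.657, 0.226, 0.137]
ft_force: [0.4, -0.1, 0.3]
width: 0.0849
```

>>> {"fn": "move_arm", "kwargs": {
  "plan": [2,-0.5,0.4,0,8.5,3,-0.8,0.6,0,8.5,3,-0.8,0.6,0,8.5,0,0,0,0,8.5]
}}

```text
time: 21.52
tool_pos: [0.4192, -0.0128, 0.1526]
tcp_rot: [0.704, 0.658, 0.227, 0.139]
ft_force: [0.4, -0.3, -0.2]
width: 0.0852
```

```bash
python3 - <<'E'
from h import *
p,M,o=tcp(); print(o["joint_positions"],o["ft_force"]); z=M[:,2]
g=np.array([.438,.022,.104])
to(g-.05*z)
im,d,W=cloud("wrist"); cv2.imwrite("pics/w7.png",im[:,:,::-1]); np.savez("w7.npz",im=im,W=W,d=d)
hsv=cv2.cvtColor(im,cv2.COLOR_RGB2HSV)
m=(W[...,2]>.09)&(W[...,2]<.115)&(W[...,0]>.40)&(W[...,0]<.51)&(abs(W[...,1]-.02)<.05)&(hsv[...,1]>90)&(hsv[...,2]<140)
P=W[m]; print(len(P)); 
if len(P)>20: print(P.min(0),P.max(0)); pf=np.polyfit(P[:,0],P[:,1],1); print(pf,np.polyval(pf,[.44,.56]))
print([(np.round(r["xyz"],3).tolist(),round(r["conf"],2)) for t in ("glue_pot",) for r in spotter.landmark_of(t,"wrist")])
E
```

```text
[-0.4748 -0.6766  2.5385  0.4258  0.8897 -2.184 ] [ 0.4227 -0.2637 -0.2142]
t 21.52 p [ 0.4192 -0.0128  0.1526] toolx [0.03   0.9903 0.1358] tooly [ 0.864  -0.094   0.4946] toolz [ 0.5025  0.1025 -0.8585]
shift cm [ 2.8389 -1.108   0.4721]
2232
[ 0.4247 -0.0072  0.0915] [0.5099 0.0254 0.1084]
[ 0.2656 -0.1121] [0.0047 0.0366]
[([0.554, 0.038, 0.043], 0.79)]
```

View pics/w7.png

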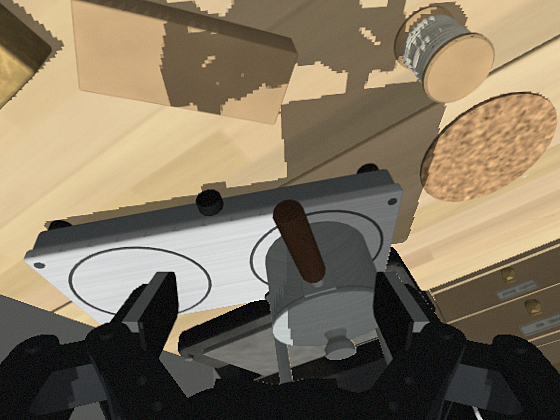

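The handle is at wrist (298,240), azimuth 14.9°, with y≈0.004 at x=0.438. It fits between the open fingers. Moving in.

>>> {"fn": "move_arm", "kwargs": {
  "plan": [1.4,-0.6,0.2,0,8.5,1.4,-0.5,0.2,0,8.5,0,0,1,0,8.5,0,0,0,0,8.5]
}}

```text
time: 22.12
tool_pos: [0.4176, 0.0152, 0.1382]
tcp_rot: [0.706, 0.657, 0.226, 0.139]
ft_force: [1.0, 0.2, -0.2]
width: 0.0853
```

```bash
python3 - <<'E'
from h import *
p,M,o=tcp(); print(o["joint_positions"],o["ft_force"])
to([.438,.022,.104])
im,d,W=cloud("wrist"); cv2.imwrite("pics/w8.png",im[:,:,::-1])
im,d,W=cloud("scene"); cv2.imwrite("pics/s8.png",cv2.resize(im[100:300,200:460],None,fx=3,fy=3)[:,:,::-1])
E
```

```text
[-0.3725 -0.6711  2.5637  0.3862  0.8231 -2.075 ] [ 0.9705  0.2199 -0.2001]
t 22.12 p [0.4176 0.0152 0.1382] toolx [0.0347 0.9901 0.1362] tooly [ 0.8646 -0.0981  0.4927] toolz [ 0.5012  0.1007 -0.8594]
shift cm [0.2786 0.0164 4.0286]
```

View pics/w8.png

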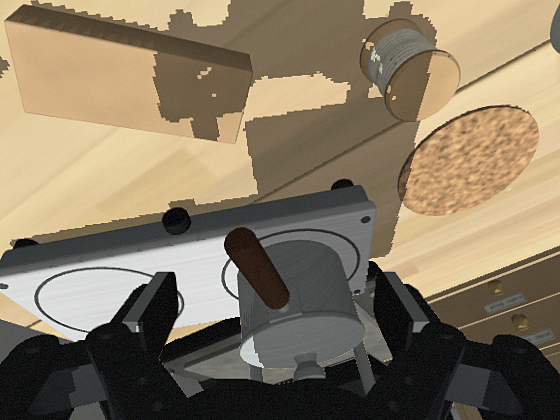

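View pics/s8.png

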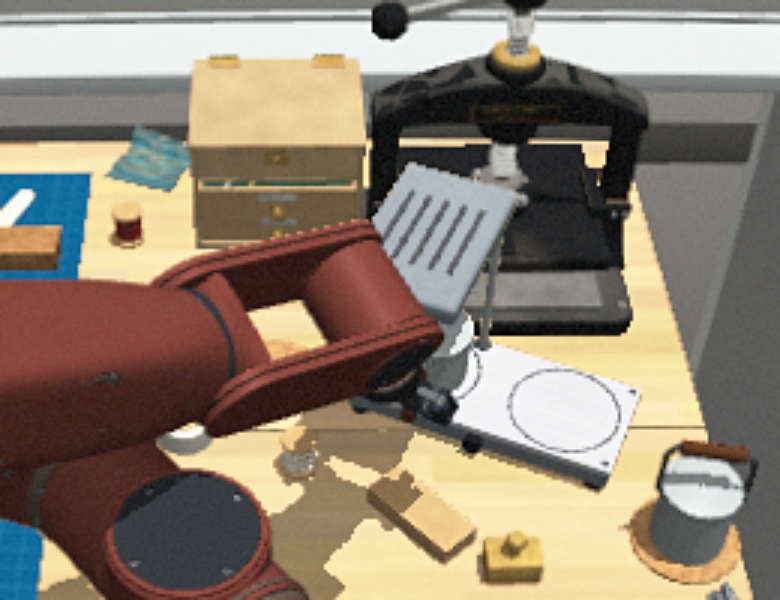

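>>> {"fn": "move_arm", "kwargs": {
  "plan": [0.2,0,1.5,0,8.5,0.1,0,1.5,0,8.5,0,0,1,0,8.5,0,0,0,0,8.5],
  "grip_force": 20
}}

```text
time: 22.72
tool_pos: [0.4373, 0.0226, 0.1037]
tcp_rot: [0.706, 0.657, 0.226, 0.138]
ft_force: [0.7, -0.4, 0.4]
width: 0.0849
```

```bash
python3 - <<'E'
from h import *
to([.438,.022,.104])
im,d,W=cloud("wrist"); cv2.imwrite("pics/w9.png",im[:,:,::-1])
E
```

```text
t 22.73 p [0.4373 0.0226 0.1037] toolx [0.0344 0.99   0.1366] tooly [ 0.8652 -0.0979  0.4919] toolz [ 0.5003  0.1012 -0.8599]
shift cm [-0.0561  0.0866  0.0024]
```

View pics/w9.png

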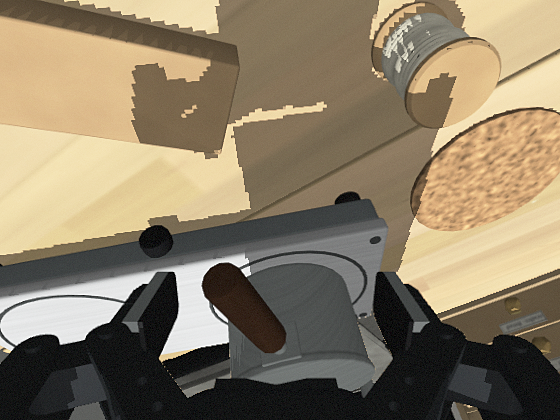

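The handle lies between the pads at about (245,305). Closing slowly with a light grip.

>>> {"fn": "move_arm", "kwargs": {
  "plan": [0,0,0,0,6.5,0,0,0,0,5,0,0,0,0,4,0,0,0,0,3.3,0,0,0,0,2.7,0,0,0,0,2.2,0,0,0,0,1.8,0,0,0,0,1,0,0,0,0,1,0,0,0,0,1],
  "grip_force": 20
}}

```text
time: 24.02
tool_pos: [0.4374, 0.0231, 0.104]
tcp_rot: [0.705, 0.657, 0.226, 0.139]
ft_force: [-0.8, 3.0, 2.6]
width: 0.019
```

```bash
python3 - <<'E'
from h import *
print(get_obs()["moment"],get_obs()["joint_positions"]);to([.456,-.135,.1037])
im,d,W=cloud("wrist"); cv2.imwrite("pics/w10.png",im[:,:,::-1])
print([(np.round(r["xyz"],3).tolist(),round(r["conf"],2)) for t in ("glue_pot",) for r in spotter.landmark_of(t,"wrist")])
E
```

```text
[0.4558 0.0877 0.4397] [-0.3184 -0.4964  2.5414  0.4238  0.6636 -2.0978]
t 24.02 p [0.4374 0.0231 0.104 ] toolx [0.0333 0.9901 0.1363] tooly [ 0.8646 -0.097   0.4931] toolz [ 0.5014  0.1014 -0.8593]
shift cm [-15.5968   3.1306  -0.6444]
[([0.559, 0.036, 0.039], 0.9)]
```

View pics/w10.png

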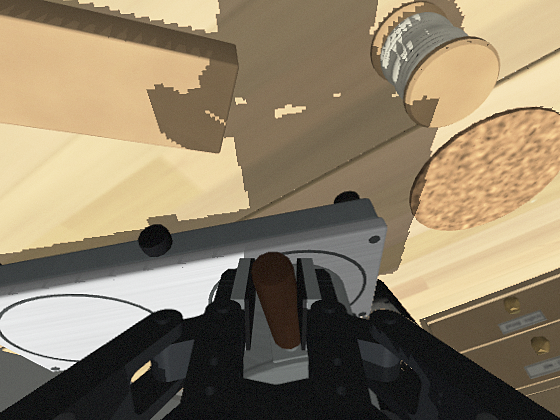

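```bash
python3 - <<'E'
from h import *
p,M,o=tcp()
for d in ([-.006,-.04,0],[0,-.05,0],[.02,-.075,0],[0.02,0,0],[0,-.02,0],[0,0,.01]): print(d,M.T@np.array(d)*100)
E
```

```text
[-0.006, -0.04, 0] [-3.9805 -0.1305 -0.706 ]
[0, -0.05, 0] [-4.9506  0.4853 -0.5064]
[0.02, -0.075, 0] [-7.3589  2.457   0.2434]
[0.02, 0, 0] [0.0669 1.729  1.003 ]
[0, -0.02, 0] [-1.9802  0.1941 -0.2026]
[0, 0, 0.01] [ 0.1362  0.4931 -0.8592]
```

>>> {"fn": "move_arm", "kwargs": {
  "plan": [0,0,0,0,1,-0.4,-0.01,-0.07,0,1,-0.9,-0.03,-0.16,0,1,-1.3,-0.04,-0.23,0,1,-1.4,-0.05,-0.25,0,1,0,0,0,0,1],
  "grip_force": 35
}}

```text
time: 24.88
tool_pos: [0.4316, -0.0185, 0.1043]
tcp_rot: [0.706, 0.657, 0.226, 0.14]
ft_force: [1.6, 0.1, 2.6]
width: 0.0165
```

```bash
python3 - <<'E'
from h import *
print(get_obs()["moment"],get_obs()["joint_positions"]);to([.456,-.135,.1037])
im,d,W=cloud("wrist"); cv2.imwrite("pics/w11.png",im[:,:,::-1])
print([(np.round(r["xyz"],3).tolist(),round(r["conf"],2)) for t in ("glue_pot","open_place") for r in spotter.landmark_of(t,"wrist")])
im,d,W=cloud("scene"); cv2.imwrite("pics/s11.png",cv2.resize(im[100:300,200:460],None,fx=3,fy=3)[:,:,::-1])
print([(np.round(r["xyz"],3).tolist(),round(r["conf"],2)) for t in ("glue_pot","open_place") for r in spotter.landmark_of(t,"scene")])
E
```

```text
[-0.0796 -0.3471  0.2202] [-0.4691 -0.5043  2.5455  0.4964  0.7247 -2.2804]
t 24.88 p [ 0.4316 -0.0185  0.1043] toolx [0.0359 0.9901 0.1355] tooly [ 0.8639 -0.0989  0.4939] toolz [ 0.5024  0.0993 -0.8589]
shift cm [-11.4588   3.2266   0.1204]
[([0.551, -0.021, 0.043], 0.77)]
[([0.558, -0.013, 0.042], 0.62), ([0.58, -0.129, 0.042], 0.64)]
```

View pics/w11.png

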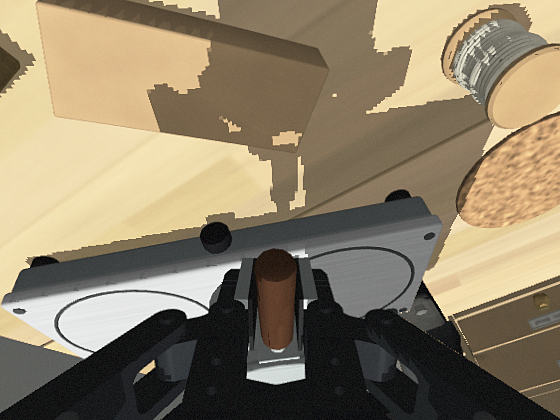

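View pics/s11.png

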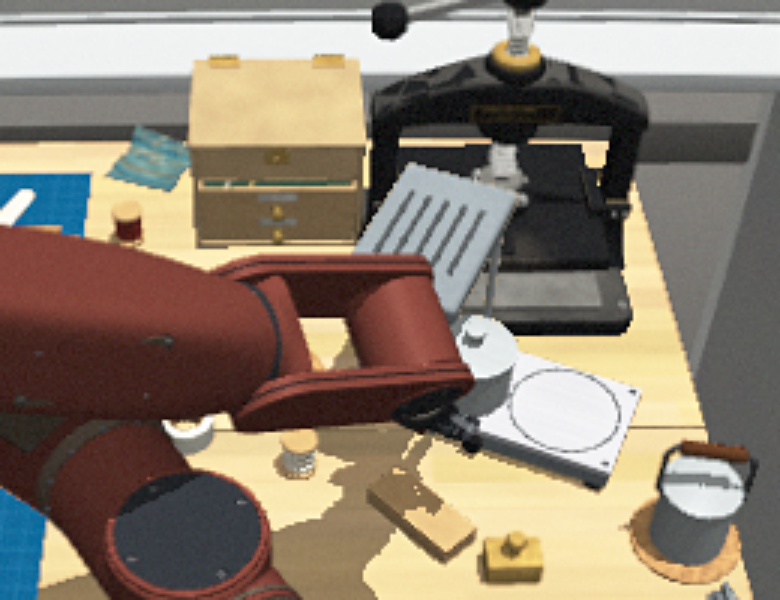

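>>> {"fn": "move_arm", "kwargs": {
  "plan": [-0.5,0.15,0.01,0,1,-1,0.3,0.02,0,1,-1.3,0.39,0.02,0,1,-1.3,0.39,0.02,0,1,-1.3,0.39,0.02,0,1,-1.3,0.39,0.02,0,1,-1.3,0.39,0.02,0,1,-1,0.3,0.02,0,1,-0.6,0.18,0.01,0,1,0,0,0,0,1]
}}

```text
time: 26.42
tool_pos: [0.4538, -0.1144, 0.1035]
tcp_rot: [0.705, 0.657, 0.226, 0.138]
ft_force: [1.5, 3.2, 2.9]
width: 0.0167
```

```bash
python3 - <<'E'
from h import *
print(get_obs()["moment"],get_obs()["joint_positions"]);to([.4555,-.126,.104])
im,d,W=cloud("wrist"); cv2.imwrite("pics/w12.png",im[:,:,::-1])
print([(np.round(r["xyz"],3).tolist(),round(r["conf"],2)) for t in ("glue_pot","open_place") for r in spotter.landmark_of(t,"wrist")])
im,d,W=cloud("scene"); cv2.imwrite("pics/s12.png",cv2.resize(im[100:300,200:460],None,fx=3,fy=3)[:,:,::-1]); np.savez("s12.npz",im=im,W=W,d=d)
print([(np.round(r["xyz"],3).tolist(),round(r["conf"],2)) for t in ("glue_pot","open_place") for r in spotter.landmark_of(t,"scene")])
E
```

```text
[ 0.4134 -0.5368  0.563 ] [-0.7029 -0.2989  2.4144  0.6134  0.7737 -2.5953]
t 26.43 p [ 0.4538 -0.1144  0.1035] toolx [0.0331 0.9899 0.1377] tooly [ 0.8649 -0.0974  0.4925] toolz [ 0.5009  0.1027 -0.8594]
shift cm [-1.1365  0.2885 -0.0749]
[([0.573, -0.114, 0.042], 0.81)]
[([0.579, -0.11, 0.042], 0.86), ([0.502, -0.311, 0.005], 0.57), ([0.379, -0.045, -0.002], 0.59), ([0.564, 0.041, 0.038], 0.52)]
```

View pics/w12.png

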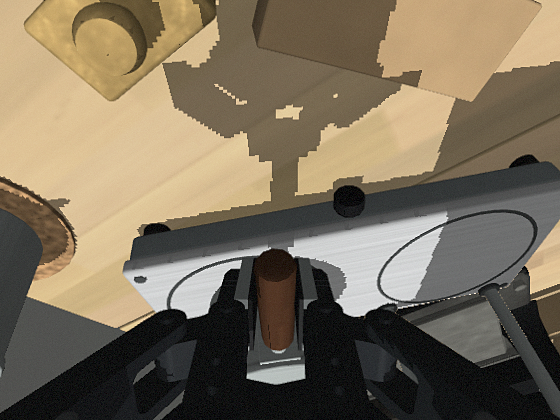

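View pics/s12.png

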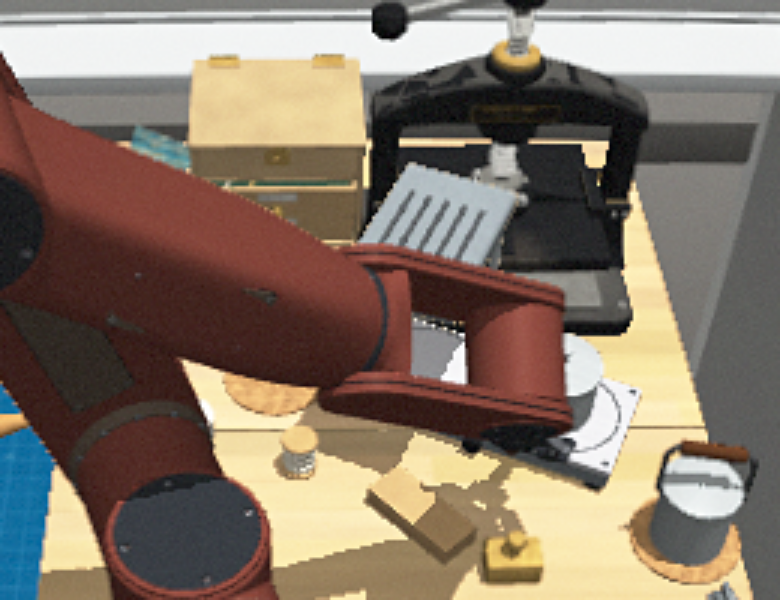

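>>> {"fn": "move_arm", "kwargs": {
  "plan": [-0.5,0.1,-0.02,0,1,-0.7,0.15,-0.03,0,1,-0.3,0.07,-0.01,0,1,0,0,0,0,1]
}}

```text
time: 27.22
tool_pos: [0.4559, -0.1308, 0.1038]
tcp_rot: [0.706, 0.657, 0.226, 0.139]
ft_force: [1.5, 2.4, 3.3]
width: 0.0169
```

```bash
python3 - <<'E'
from h import *
print(get_obs()["joint_positions"]);to([.4555,-.13,.104])
im,d,W=cloud("scene"); cv2.imwrite("pics/s13.png",cv2.resize(im[170:290,330:450],None,fx=5,fy=5)[:,:,::-1]); np.savez("s13.npz",im=im,W=W,d=d)
r=[(np.round(r["xyz"],3).tolist(),round(r["conf"],2)) for t in ("glue_pot","open_place") for r in spotter.landmark_of(t,"scene")];print(r)
m=(W[...,2]>.104)&(W[...,2]<.118)&(abs(W[...,0]-.577)<.07)&(W[...,1]<-.05)&(W[...,1]>-.2)&(d>0); P=W[m]; print("lid",len(P),P.min(0),P.max(0),np.percentile(P[:,2],[5,50,95]))
A=np.c_[P[:,:2],np.ones(len(P))]; print("lid plane",np.linalg.lstsq(A,P[:,2],rcond=None)[0])
im,d,W=cloud("top"); cv2.imwrite("pics/t13.png",cv2.resize(im[110:230,280:400],None,fx=5,fy=5)[:,:,::-1])
r=[(np.round(r["xyz"],3).tolist(),round(r["conf"],2)) for t in ("glue_pot","open_place") for r in spotter.landmark_of(t,"top")];print(r)
E
```

```text
[-0.7353 -0.2699  2.3924  0.6228  0.7814 -2.6325]
t 27.23 p [ 0.4559 -0.1308  0.1038] toolx [0.0346 0.9902 0.1357] tooly [ 0.8644 -0.0977  0.4932] toolz [ 0.5016  0.1002 -0.8593]
shift cm [ 0.0801 -0.0278 -0.0282]
[([0.584, -0.128, 0.042], 0.68), ([0.364, -0.163, -0.0], 0.3)]
lid 152 [ 0.5321 -0.1802  0.1065] [ 0.6247 -0.1261  0.1179] [0.1083 0.1138 0.1174]
lid plane [-0.0139  0.0829  0.1348]
[([0.581, -0.133, 0.041], 0.94)]
```

View pics/s13.png

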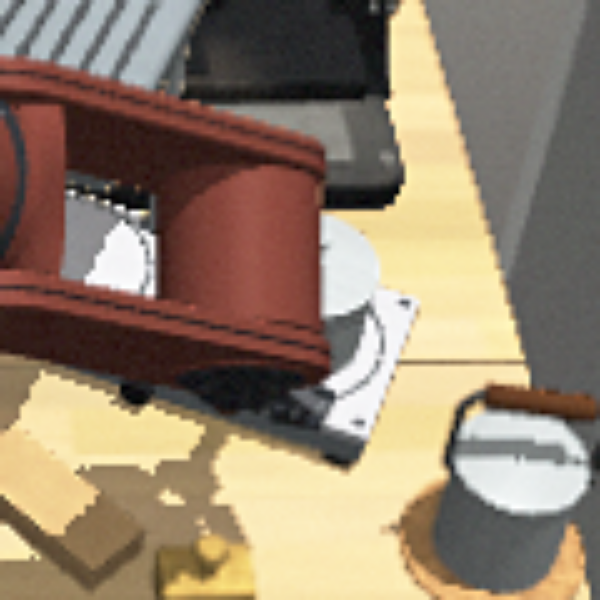

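View pics/t13.png

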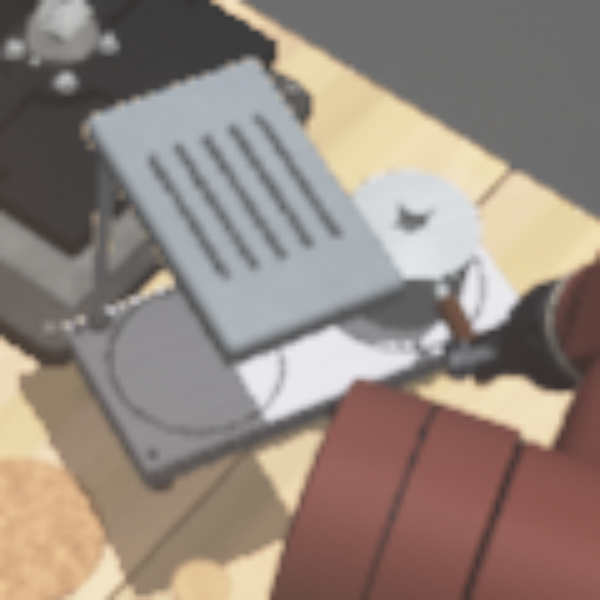

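```bash
cat > ov.py <<'E'
from h import *
import sys
def ov(cam,im,u0,v0,w,h,f,out,ring,pot):
    o=cv2.resize(im[v0:v0+h,u0:u0+w],None,fx=f,fy=f,interpolation=cv2.INTER_CUBIC)[:,:,::-1].copy()
    a=np.linspace(0,2*np.pi,90)
    for c,r,z,col in ((ring,.062,.04,(0,0,255)),(pot,.05,.11,(0,255,0)),(pot,.048,.04,(255,0,0))):
        P=np.c_[c[0]+r*np.cos(a),c[1]+r*np.sin(a),np.full(90,z)]
        q=(proj(cam,P)+.5-[u0,v0])*f
        cv2.polylines(o,[q.astype(np.int32).reshape(-1,1,2)],True,col,1)
    cv2.imwrite(out,o)
if __name__=="__main__":
    im,_=get_image("top"); ov("top",im,330,130,70,70,8,"pics/ovt.png",(.577,-.131),(.578,-.133))
    im=np.load("s13.npz")["im"]; ov("scene",im,350,190,80,75,8,"pics/ovs.png",(.577,-.131),(.578,-.133))
E
python3 ov.py
```

```text
(no output)
```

View pics/ovt.png

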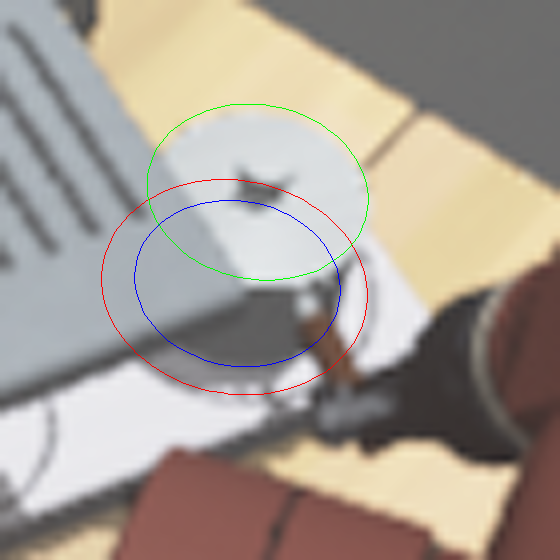

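View pics/ovs.png

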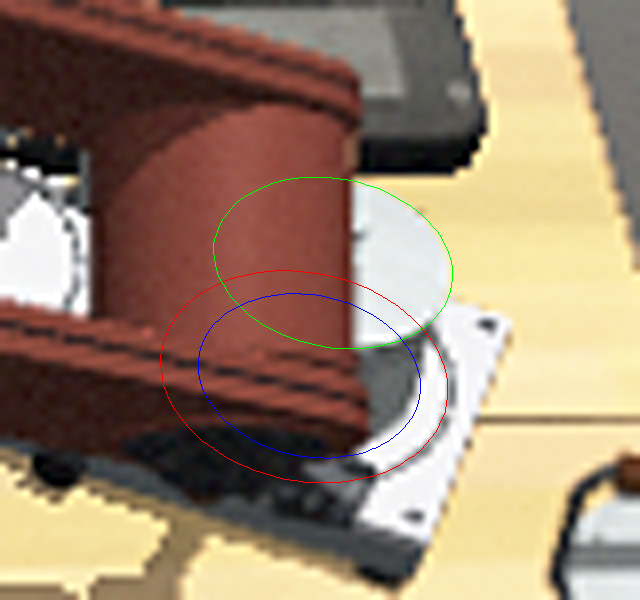

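The pot sits within the ring in both overlays, within a few mm of centre. Releasing and backing out.

>>> {"fn": "move_arm", "kwargs": {
  "plan": [0,0,0,0,2.5,0,0,0,0,4,0,0,0,0,6,0,0,0,0,8,0,0,0,0,8.5,0,0,-1.5,0,8.5,0,0,-3,0,8.5,0,0,-4,0,8.5,0,0,-4,0,8.5]
}}

```text
time: 28.7
tool_pos: [0.3923, -0.1426, 0.212]
tcp_rot: [0.705, 0.658, 0.226, 0.139]
ft_force: [0.1, -1.7, 0.8]
width: 0.0851
```

```bash
python3 - <<'E'
from h import *
print(get_obs()["joint_positions"]);to([.45,-.3,.40])
im,d,W=cloud("wrist"); cv2.imwrite("pics/w14.png",im[:,:,::-1])
print([(np.round(r["xyz"],3).tolist(),round(r["conf"],2)) for t in ("glue_pot","open_place") for r in spotter.landmark_of(t,"wrist")])
E
```

```text
[-0.915  -0.6428  2.406   0.5204  1.175  -2.5706]
t 28.7 p [ 0.3923 -0.1426  0.212 ] toolx [0.0333 0.9902 0.136 ] tooly [ 0.8648 -0.0967  0.4927] toolz [ 0.501   0.1012 -0.8595]
shift cm [-12.8389  15.7714 -14.8617]
[([0.58, -0.131, 0.041], 0.83)]
```

View pics/w14.png

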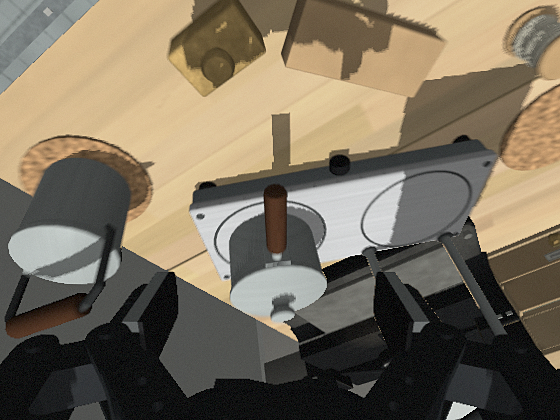

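>>> {"fn": "move_arm", "kwargs": {
  "plan": [0.5,2.6,-2.6,0,8.5,0.5,2.6,-2.6,0,8.5,0.5,2.6,-2.6,0,8.5,0.5,2.6,-2.6,0,8.5,0.5,2.6,-2.6,0,8.5,0,0,0,0,8.5]
}}

```text
time: 29.6
tool_pos: [0.4426, -0.144, 0.3922]
tcp_rot: [0.705, 0.658, 0.226, 0.14]
ft_force: [-0.5, -0.1, 0.1]
width: 0.0852
```

```bash
python3 - <<'E'
from ov import *
print(tcp()[0],get_obs()["ft_force"])
im,d,W=cloud("wrist"); cv2.imwrite("pics/w15.png",im[:,:,::-1])
ov("wrist",im,0,0,560,420,1.4,"pics/ovw.png",(.578,-.131),(.578,-.133))
for t in ("glue_pot","open_place","water_can","mat_right","weight","wood_block","spool","tape_roll"):
    print(t,[(np.round(r["xyz"],3).tolist(),round(r["conf"],2)) for r in spotter.landmark_of(t,"wrist")][:2])
m=(W[...,2]>.105)&(W[...,2]<.117)&(np.hypot(W[...,0]-.578,W[...,1]+.131)<.06)&(d>0);P=W[m];print("lid",len(P),P.min(0),P.max(0),cv2.minEnclosingCircle(P[:,:2].astype(np.float32)),np.median(P[:,2]))
A=np.c_[P[:,:2],np.ones(len(P))]; print("plane",np.linalg.lstsq(A,P[:,2],rcond=None)[0])
# ring pixels: dark on plate
m=(abs(W[...,2]-.04)<.006)&(im.max(-1)<150)&(np.hypot(W[...,0]-.578,W[...,1]+.131)<.07)&(np.hypot(W[...,0]-.578,W[...,1]+.131)>.056)&(d>0)
P=W[m][:,:2]; A=np.c_[2*P,np.ones(len(P))]; s=np.linalg.lstsq(A,(P**2).sum(1),rcond=None)[0]; print("ring",len(P),s[:2],np.sqrt(s[2]+s[0]**2+s[1]**2))
im,d,W=cloud("scene"); ov("scene",im,350,190,80,75,8,"pics/ovs2.png",(.578,-.131),(.578,-.133))
E
```

```text
[ 0.4426 -0.144   0.3922] [-0.4836 -0.0611  0.1032]
glue_pot [([0.578, -0.132, 0.042], 0.83)]
open_place []
water_can []
mat_right []
weight []
wood_block []
spool [([0.58, -0.132, 0.04], 0.22)]
tape_roll []
lid 3187 [ 0.5256 -0.1806  0.105 ] [ 0.6276 -0.082   0.117 ] ((0.5763033032417297, -0.13008278608322144), 0.05155273526906967) 0.11339022238464272
plane [0.0245 0.0003 0.0995]
ring 510 [ 0.5763 -0.1323] 0.06157538208278896
```

View pics/ovw.png

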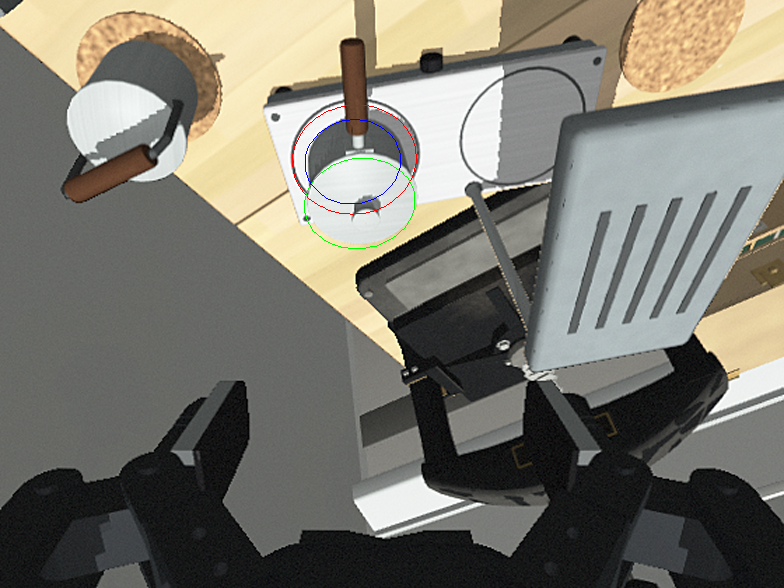

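View pics/ovs2.png

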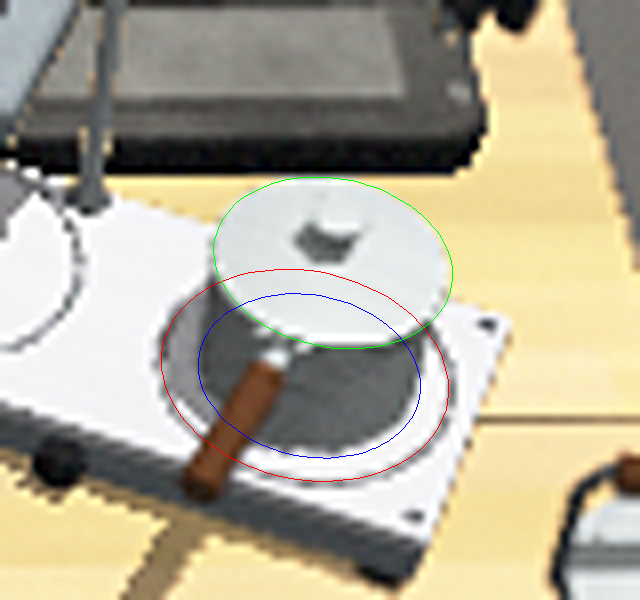

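```bash
python3 - <<'E'
from h import *
im,d,W=cloud("scene")
for t in ("water_can","mat_right","weight","wood_block","spool","tape_roll"):
    print(t,[(np.round(r["xyz"],3).tolist(),round(r["conf"],2)) for r in spotter.landmark_of(t,"scene")][:2])
cv2.imwrite("pics/fin.png",cv2.resize(im[150:330,240:470],None,fx=3,fy=3)[:,:,::-1])
E
```

```text
water_can [([0.502, -0.312, 0.001], 0.91)]
mat_right [([0.497, -0.305, 0.002], 0.72), ([0.573, -0.048, -0.006], 0.28)]
weight [([0.362, -0.159, 0.001], 0.57)]
wood_block [([0.577, -0.127, 0.04], 0.61), ([0.378, -0.045, -0.002], 0.57)]
spool [([0.381, 0.112, -0.003], 0.67), ([0.58, -0.126, 0.042], 0.52)]
tape_roll []
```

View pics/fin.png

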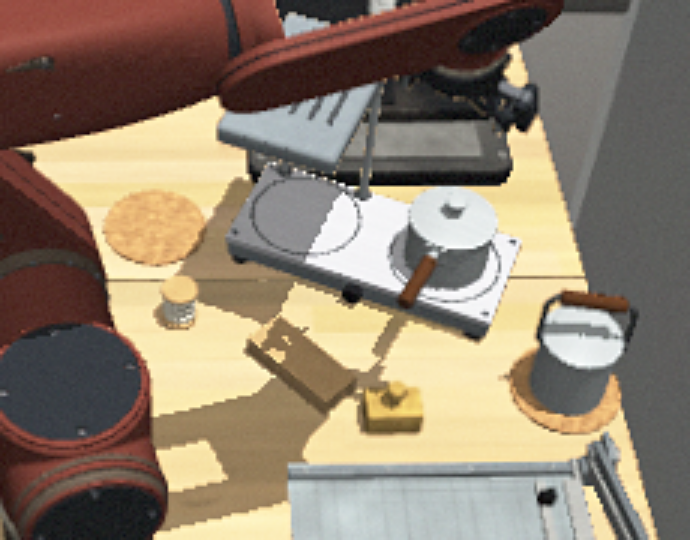

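The pot stands inside the open ring at (450,250). The can is upright on the right cork mat at (575,370) with cork visible around it. The bystanders look untouched.

```bash
python3 -c "
from cell import order,get_obs
print(order.sign_off(),get_obs()['time'])"
```

```text
the job is handed in; nothing more can be done
the job is handed in; nothing more can be done
```

The job is done and handed in at about 30 s of the 59 s.

**Water can:** I lifted it off the open ring first and set it down upright on the right cork mat, then let go. My last check put it at (0.502, -0.312), with the mat centre at about (0.498, -0.308). That leaves roughly 15 mm of cork all round.

**Glue pot:** I slid it by its handle, with the tool leaned about 31°, out from under the hood into the open ring, and let go. The lid centre measures (0.576, -0.130) against a fitted ring centre of (0.576, -0.132). The lid measured level to about 1.4° when checked afterwards. I turned the pot about 17° on the plate as the jaws closed, because the last joint's range would not allow the whole slide at its original angle.

**Checks that missed or disagreed:**
- The last wrist-camera searches found neither the can, the mat nor the open ring, so I relied on the scene camera and my own ring fit.
- The lid and spot measurements of the pot differed by 2 to 6 mm between cameras, still inside the ring's 12 mm slack.
- The weight, wood block and spool were found within a few mm of where they started. The tape roll was not found in the last picture, but the arm never went near it.
- The wood block search also returned a false hit on the pot.

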